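# Set and lock the slide-rail work holder

## Robot

A 7-joint arm with a two-finger parallel gripper is mounted at the origin on the work surface. World frame = base frame: x ahead of the robot, y to its left, z up, the work surface at z = 0. Lengths are in m, angles in rad, forces in N, time in s.
With the tool pointing down it reaches from about 0.425 to 0.975 m from the base axis. Payload 16.7 kg.
Tool frame: the origin (TCP) lies between the finger pads; the fingertips stand 8 mm ahead of it and the grasp point (between the pads) lies 11 mm behind it (ctrl.tip_reach is the distance from the TCP to the fingertips, in m); z points along the fingers, y is the direction in which the jaws open and shut (so a half turn about z gives the same grasp; the last joint's range is limited). The gripper opens to 85 mm and grips with 20 to 120 N. Pads are 22 mm wide; open, the fingers measure 114 mm over their backs; the gripper's body (76 mm by 85 mm) begins 54 mm behind the grasp point. The pads swing forward as they close: fully open they stand 13 mm farther back than shut.
Start: joints at [1.183, 0.426, 0.074, 1.606, -0.034, 1.111, -0.067], TCP at [0.16, -0.656, 0.239] pointing down, gripper open.
Joint ranges: [-2.85, 2.85], [-0.5, 2.14], [-1.23, 1.37], [0.21, 2.46], [-1.02, 4.16], [0.16, 2.05], [-2.73, 2.73]. Speed limits (rad/s): [1.89, 1.89, 2.39, 2.39, 3.01, 3.01, 3.01].

## Interface

Orientations are given as a unit quaternion [x, y, z, w].
In Python, from cell import monitor, vision, ctrl, models gives the robot as it stands.
- The arm moves only by the tool servo_tool, never from a script. Its argument "increments" is a list of rows, each an object with "fingers": the closure, from -1 (fully open) to 1 (shut); "travel": the shift along the tool's x, y, z in mm, a list of three; "spin": the turn about the tool's z in rad. In form: [{"fingers": fingers, "travel": [dx, dy, dz], "spin": spin}, ...]. A call has 1 to 10 rows; each row shifts and turns the commanded pose from where the row before left it, along the tool's axes as they then stand; what a row does not reach is not made up. A row lasts 1/8 s, in which the tool goes at most 62.5 mm and 10.7 degrees, less where a joint would pass 70% of its speed; a pose out of reach is approached as far as the arm can. A call is refused whole if a number of a shift passes 62.5 or a number of a turn 0.188, either way. A call with a gripper value outside its range is refused whole. The fingers move at their own pace and stop on an object; "newtons" is the grip in N (left out, the last holds). Time passes only in rows, so rows that do not move let the fingers close. It gives the time, the measured TCP pose, the force and the opening at its end, in the units of the state.
- monitor.sense(): the state, without advancing time (a new reading comes with each control period).
- vision.grab_frame(name): name is "side" or "top"; returns a dict with "img" (400x640x3 uint8, blue, green, red), "depth" (400x640 float32, m along the optical axis (not along the pixel's ray), 0 where there is no reading), "intrinsics" (3x3 intrinsics, pixels), "distortion" ([k1, k2, p1, p2, k3] as OpenCV has them; the pictures are not rectified), "position" and "orientation" of the camera in the world. Camera axes: x right, y up, looking along -z (the intrinsics and any distortion apply to the point x, -y, -z); pixel columns grow to the right and rows downward; lengths in m; the calibration is good to about 2 mm. A picture is of the moment at which its call begins.
- ctrl.hand_in(): hands the job in, once; it reports no verdict.
Trained networks look in a picture, given as the dict that the camera call returned (one of the last four; its "shot" number tells which), for a name from the list of things; names that differ only in an ending like _2 or _b are one class to them, and where a whole thing is asked for, a point or a joint stands for the part that bears it (a point fixed in the world has none). Each returns a list of dicts, best first, with "confidence" (0 to 1); they miss things now and then, are a little off and sometimes report something else, mostly with a low value. They report only what shows in the picture. A call takes as long as a camera call. They do not tell look-alikes from the thing itself.
- models.spot_in(picture, label): "xy" ([column, row] in pixels, amid what is visible of it).
- models.spot_point(picture, label): "xy" ([column, row] in pixels: a listed point, or the origin of a listed thing).
The state is a dict: "t": time; "joints": joint angles; "qvel": joint speeds; "joint_efforts": joint torques, N m; "ee_pos": TCP position; "orientation": TCP orientation; "force": force on the tool from outside, world axes, zero at the start; "moment": the same for the moment, N m; "finger_gap": finger opening in m.
Only numpy, scipy, OpenCV 4.12 (cv2) and the standard library are available. Lean on these libraries where they do the work, as an engineer would, in place of code of your own. Each camera call takes 0.05 s, during which the arm holds its last target.

## Task

Set up the work holder for deburring: hold up the release bar, slide the carriage so that its jaw pushes the bearing housing home against the end stop, and let the bar drop fully into the notch that leaves the housing the least play. Then lock the carriage down with the T-bolt lying on the bench: stand it up, pass its T-head down through the oblong hole in the deck and the slot of the rail until its collar sits on the deck, and turn its handle a quarter turn, square across the rail. Leave the tools and the tin alone.

Things in the scene. Friction and masses are not known exactly. Their poses are not given: they have to be found in the camera images.
- rail: fixed aluminium slide rail, 400 mm long, bed 90 mm wide, bed top 40 mm above the bench. Origin on the bench under the bed's middle; y along the rail towards the end stop, x across (away from the robot when unturned), z up. A T-slot runs its whole length at x = 0: 14 mm wide, lips 8 mm thick, cavity below 46 mm wide, 20 mm deep. A rack with round-topped teeth 12 mm apart lies along its +x side.
- carriage (a joint): position of the carriage along the rail in m, growing towards the end stop (rail +y), 0 to 0.125; slides easily when the release bar is up. The rack's notches are at 0, 0.012, 0.024 ... 0.120, with 1 mm play each way; it starts caught in the notch at 0.
- release_bar (a joint): lift of the release bar and its pawl in m: 0 with the pawl fully in a notch, above 0.011 it clears the teeth, 0.022 upper stop. A spring pulls it down: in all 6 N at 0, 11 N at the top. Let go over a tooth, it slides off into the nearest notch if the carriage is free to move; if the housing is in the way it stays half up on the tooth.
- bar_grip (a point): middle of the release bar, a level round steel bar 14 mm thick that lies across the carriage (along x) between two upright rods, 54 mm free; its centre is 29 mm above the deck when down and 64 mm behind (-y of) the deck hole. Pinch it from above along y, lift and slide. Axes as the rail.
- deck_slot (a point): centre of the oblong hole in the carriage deck, at the deck's top face, 50 mm above the bench. Hole 40 mm along y by 14 mm along x, deck 10 mm thick, right above the rail's T-slot. Axes as the rail. The jaw's gussets begin 45 mm away in +y; the jaw's top is 31 mm above the deck.
- jaw_face (a point): middle of the carriage's jaw face, which looks towards the end stop; 10 mm above the bed, jaw 90 mm wide, 74 mm ahead (+y) of the deck hole. Axes as the rail.
- stop_face (a point): point on the middle of the fixed end stop's face, which looks towards the jaw, 10 mm above the bed; stop 90 mm wide, 36 mm high. Axes as the rail.
- housing_center (a point): middle (26 mm above the underside) of the cast-iron bearing housing lying loose on the rail bed between jaw and end stop: foot 80 mm long along the rail (y), 44 mm wide, 14 mm thick, with a round 46 mm hub on top, 53 mm high in all, about 0.5 kg
- tbolt_neck (a point): point on the axis of the loose T-bolt, which lies on the bench, axis 14 mm up, 0.18 kg. x: along the axis from handle to head; y: along handle bar and T-head (parallel); z: up as it lies. Along x from here: black round handle bar (28 thick, 104 mm long) at -45 mm, 12 mm round neck -31 to 21, 28 mm collar 21 to 26, 9 mm shank to 48, T-head 48 to 56. Seated, this point is 26 mm above the deck.
- tbolt_head (a point): centre of the T-head, a steel bar 34 mm long (y), 10 mm wide, 8 mm thick along the axis; axes as tbolt_neck. Seated, it is 26 mm below the deck's top face, in the rail's cavity, free to be turned either way.
- wrench: loose steel wrench lying on the bench, not to be disturbed
- brush: loose bench brush lying on the bench, not to be disturbed
- tin: closed steel tin, 68 mm in diameter, 62 mm high, standing on the bench, not to be disturbed
Mind the look-alikes: they are no part of the job. Of the things shaped like the part that bears tbolt_neck, the black one is meant.

How it is judged:
By the outcome, as a careful person would: the job done as asked, in the order asked, and still so for the second after the job is handed in, with the robot touching nothing.
It also fails if it takes over 72 s, if anything falls off the work surface, if the arm or the gripper's body presses on something with over 40 N, if the wrist force passes 120 N, or if a joint passes its speed limit or range.

## Working session

There is one attempt and no reset: what is moved stays moved. The work goes in short steps, Python scripts to look and compute and a tool call to move; the robot and the scene stay as the last step left them, time stands still between calls to the robot, and variables do not carry over. Pictures are saved under pics/ and viewed, and the job is handed in when it is done.

Besides the shell and the picture viewer there is one more tool, called after "Request:" in YAML: its name, and indented under it one key for each argument. servo_tool: Moves the arm, as the interface text tells. Its arguments: {"type":"object","properties":{"increments":{"type":"array","items":{"type":"object","properties":{"fingers":{"type":"number"},"travel":{"type":"array","items":{"type":"number"}},"spin":{"type":"number"}}}},"newtons":{"type":"number"}},"required":["increments"]}

```bash
ls; mkdir -p pics; cat > h.py <<'E'
import numpy as np, cv2
from scipy.spatial.transform import Rotation as R
from cell import monitor, vision, ctrl, models
def ray(p,uv):
    n=cv2.undistortPoints(np.array([[uv]],float),np.array(p["intrinsics"],float),np.array(p["distortion"],float))[0,0]
    return R.from_quat(p["orientation"]).as_matrix()@np.array([n[0],-n[1],-1.0])
def at_z(p,uv,z):
    d=ray(p,uv);c=np.array(p["position"]);return c+d*(z-c[2])/d[2]
def at_depth(p,uv,w=1):
    u,v=int(round(uv[0])),int(round(uv[1]))
    a=p["depth"][max(v-w,0):v+w+1,max(u-w,0):u+w+1];a=a[a>0]
    if len(a)==0:return None
    return np.array(p["position"])+ray(p,uv)*np.median(a)
def proj(p,X):
    m=R.from_quat(p["orientation"]).as_matrix().T@(np.array(X)-np.array(p["position"]))
    q=np.array([[m[0],-m[1],-m[2]]])
    return cv2.projectPoints(q,np.zeros(3),np.zeros(3),np.array(p["intrinsics"],float),np.array(p["distortion"],float))[0][0,0]
def st():
    s=monitor.sense();print({k:np.round(s[k],4).tolist() for k in s if k in("t","ee_pos","orientation","force","finger_gap","joints")});return s
E
python3 - <<'E'
from h import *
st()
for c in("top","side"):
    p=vision.grab_frame(c);cv2.imwrite(f"pics/{c}0.png",p["img"]);np.save(f"pics/{c}0.npy",p,allow_pickle=True)
    print(c,p["position"],p["orientation"],p["intrinsics"],p["distortion"])
    for n in["bar_grip","deck_slot","jaw_face","stop_face","housing_center","tbolt_neck","tbolt_head"]:
        for r in models.spot_point(p,n)[:3]:
            d=at_depth(p,r["xy"]);print(n,np.round(r["xy"],1),round(r["confidence"],2),None if d is None else np.round(d,4))
E
```

```text
pics
{'t': 0.0, 'joints': [1.1825, 0.4267, 0.0738, 1.6066, -0.0341, 1.1108, -0.0671], 'ee_pos': [0.1595, -0.6555, 0.2386], 'orientation': [0.9929, 0.1191, -0.0001, -0.0006], 'force': [-0.3378, -0.2215, 0.0516], 'finger_gap': 0.0855}
top [ 0.38257508 -0.06275131  1.37866959] [-0.05401858  0.06292201  0.71402497 -0.69519145] [[485.62429881   0.         317.96431651]
 [  0.         485.62429881 198.86391896]
 [  0.           0.           1.        ]] [0.01582934 0.         0.         0.         0.        ]
bar_grip [322.7 191.2] 0.47 [ 0.6255 -0.0964  0.0506]
bar_grip [207.1 189.6] 0.28 [0.6373 0.223  0.0553]
deck_slot [296.9 194. ] 0.6 [ 0.6261 -0.0235  0.0135]
jaw_face [267.9 192.2] 0.91 [0.6289 0.0569 0.0381]
stop_face [245.6 192.5] 0.41 [0.6198 0.112  0.0915]
housing_center [246.  193.2] 0.83 [0.6179 0.1109 0.0915]
tbolt_neck [401.9 241.8] 0.98 [ 0.4815 -0.3145  0.0202]
tbolt_neck [350. 274.] 0.97 [ 0.3965 -0.1661  0.0161]
tbolt_neck [463.7 195. ] 0.86 [ 0.6097 -0.4978  0.0204]
tbolt_head [309.  102.9] 0.97 [ 0.9012 -0.0647  0.0041]
tbolt_head [354.2 257.6] 0.75 [ 0.4414 -0.1797  0.
[... 345 characters left out ...]
06.5 189.9] 0.8 [ 0.6255 -0.081   0.0767]
deck_slot [303.3 209.5] 0.69 [ 0.6282 -0.0215  0.0493]
deck_slot [362.3 167.8] 0.29 [ 0.4652 -0.3428  0.0011]
jaw_face [303.2 225.3] 0.97 [0.6194 0.0538 0.0518]
stop_face [291.9 269.8] 0.8 [0.6218 0.252  0.0737]
stop_face [359.9 169.4] 0.16 [ 0.4731 -0.3022  0.0192]
housing_center [297.7 233.7] 0.96 [0.6237 0.13   0.0841]
tbolt_neck [362.4 170. ] 0.9 [ 0.4649 -0.2869  0.0268]
tbolt_neck [404.6 175.5] 0.79 [ 0.3244 -0.305   0.002 ]
tbolt_neck [323.9 140.8] 0.72 [ 0.6083 -0.4774  0.0257]
tbolt_head [324.6 147.1] 0.86 [ 0.6031 -0.4464  0.0171]
tbolt_head [371.9 192.6] 0.69 [ 0.4324 -0.1787  0.0126]
tbolt_head [218.9 203. ] 0.66 [ 0.8906 -0.0713  0.0192]
```

View pics/top0.png

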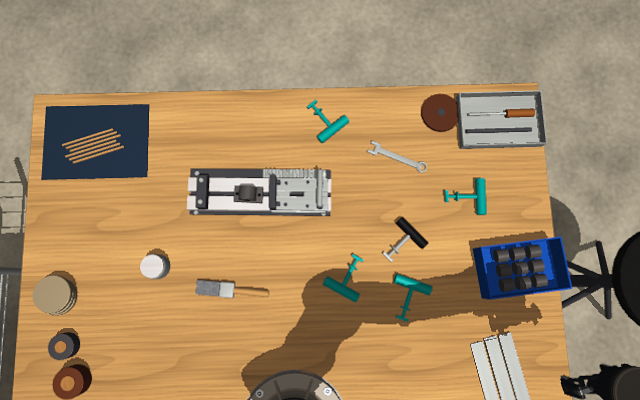

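View pics/side0.png

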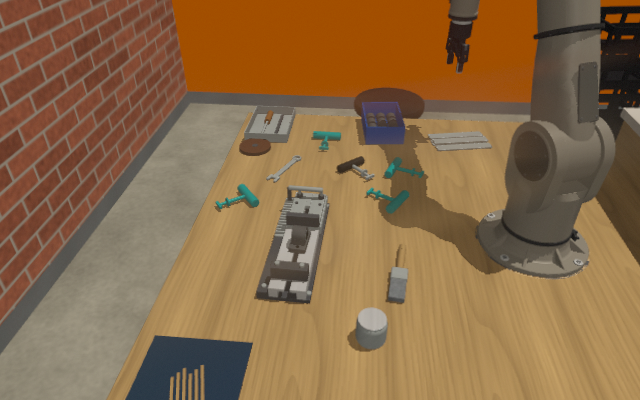

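```bash
python3 - <<'E'
from h import *
p=np.load("pics/top0.npy",allow_pickle=True).item()
i=p["img"]
cv2.imwrite("pics/a1.png",cv2.resize(i[155:230,175:345],None,fx=4.7,fy=4.7,interpolation=cv2.INTER_CUBIC))
cv2.imwrite("pics/a2.png",cv2.resize(i[205:275,370:440],None,fx=8,fy=8,interpolation=cv2.INTER_CUBIC))
p=np.load("pics/side0.npy",allow_pickle=True).item()
cv2.imwrite("pics/a3.png",cv2.resize(p["img"][175:305,240:350],None,fx=4.5,fy=4.5,interpolation=cv2.INTER_CUBIC))
E
```

```text
(no output)
```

View pics/a1.png

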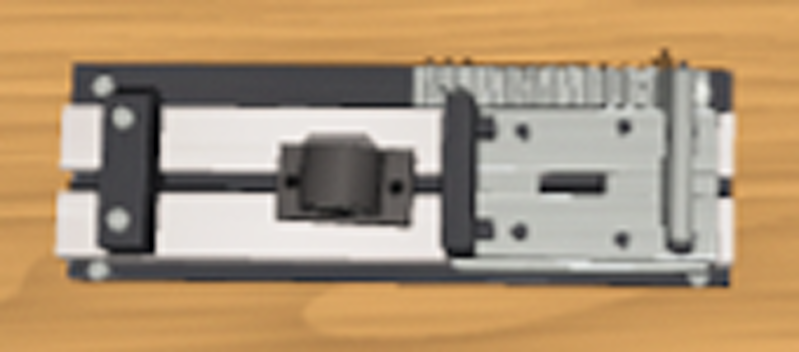

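View pics/a2.png

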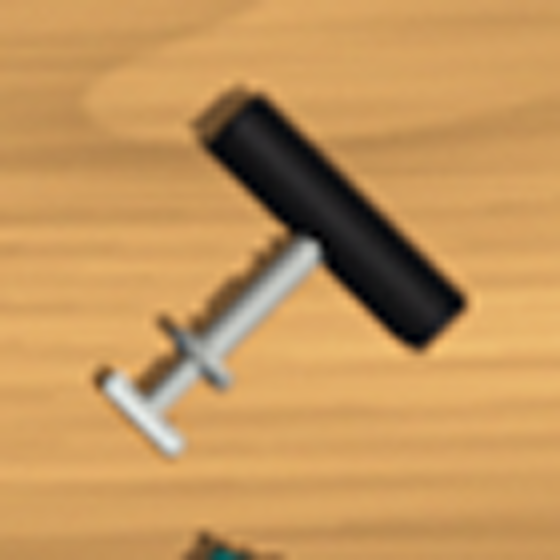

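View pics/a3.png

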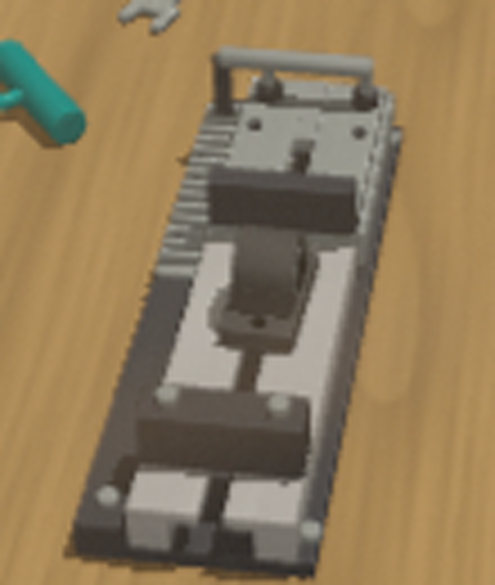

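```bash
python3 - <<'E'
from h import *
p=np.load("pics/top0.npy",allow_pickle=True).item()
def a1(x,y,z,n):
    w=at_z(p,(x/4.7+175-.39,y/4.7+155-.39),z); print(n,np.round(w,4)); return w
a1(572,183,.05,"slot"); a1(541,183,.05,"slot+y");a1(605,183,.05,"slot-y")
a=a1(679,75,.086,"bar far");b=a1(682,240,.086,"bar near")
a=a1(160,182,.04,"slotL");b=a1(440,182,.04,"slotR");print(np.degrees(np.arctan2(-(a-b)[0],(a-b)[1])))
a=a1(160,106,.04,"edge far L");b=a1(440,107,.04,"edge far R");print(np.degrees(np.arctan2(-(a-b)[0],(a-b)[1])))
a=a1(160,259,.04,"edge near L");b=a1(440,258,.04,"edge near R");print(np.degrees(np.arctan2(-(a-b)[0],(a-b)[1])))
a1(446,160,.081,"jaw top face edge");a1(158,160,.076,"stop top face edge?")
a1(412,187,.054,"hous foot -y");a1(279,187,.054,"hous foot +y")
def a2(x,y,z,n):
    w=at_z(p,(x/8+370-.44,y/8+205-.44),z); print(n,np.round(w,4)); return w
h1=a2(232,110,.02,"handle end1");h2=a2(440,325,.02,"h2")
n=a2(305,250,.02,"neck top");c=a2(198,352,.014,"collar");t1=a2(105,380,.014,"T1");t2=a2(175,448,.014,"T2")
print((h1+h2)/2,(t1+t2)/2)
# depth-based points for black handle
I=p["img"].astype(int);D=p["depth"]
pts=[]
for v in range(210,255):
    for u in range(390,435):
        if I[v,u].max()<60 and D[v,u]>0:
            w=at_depth(p,(u,v),0)
            if w[2]>.012: pts.append(w)
pts=np.array(pts);print(len(pts),pts.mean(0),pts[:,2].max());U,S,V=np.linalg.svd(pts[:,:2]-pts[:,:2].mean(0));print(V[0])
q=(pts[:,:2]-pts[:,:2].mean(0))@V.T;print(q.min(0),q.max(0))
E
```

```text
slot [ 0.6209 -0.0229  0.05  ]
slot+y [ 0.6214 -0.0046  0.05  ]
slot-y [ 0.6204 -0.0424  0.05  ]
bar far [ 0.6764 -0.0873  0.086 ]
bar near [ 0.5796 -0.0863  0.086 ]
slotL [0.6296 0.2219 0.04  ]
slotR [0.6253 0.0559 0.04  ]
-1.4710775951701804
edge far L [0.6757 0.2223 0.04  ]
edge far R [0.6709 0.0554 0.04  ]
-1.6502104382650127
edge near L [0.5833 0.2214 0.04  ]
edge near R [0.5796 0.0564 0.04  ]
-1.2942916529700994
jaw top face edge [0.6307 0.0486 0.081 ]
stop top face edge? [0.6359 0.2155 0.076 ]
hous foot -y [0.6202 0.0711 0.054 ]
hous foot +y [0.6222 0.1492 0.054 ]
handle end1 [ 0.5479 -0.3089  0.02  ]
h2 [ 0.4704 -0.3774  0.02  ]
neck top [ 0.4978 -0.3317  0.02  ]
collar [ 0.4636 -0.2933  0.014 ]
T1 [ 0.4547 -0.2602  0.014 ]
T2 [ 0.4304 -0.2835  0.014 ]
[ 0.50913738 -0.3431451   0.02      ] [ 0.44256462 -0.27183246  0.014     ]
316 [ 0.50718559 -0.34210515  0.02612793] 0.03563061684490254
[-0.73634055 -0.67661111]
[-0.05041324 -0.01250573] [0.05068583 0.01188338]
```

Request:
servo_tool:
  increments:
    - {"fingers":-1,"spin":0.1325,"travel":[0,0,0]}
    - {"fingers":-1,"spin":0.1325,"travel":[0,0,0]}
    - {"fingers":-1,"travel":[34,-44,5]}
    - {"fingers":-1,"travel":[34,-44,5]}
    - {"fingers":-1,"travel":[34,-44,5]}
    - {"fingers":-1,"travel":[34,-44,5]}
    - {"fingers":-1,"travel":[34,-44,5]}
    - {"fingers":-1,"travel":[34,-44,5]}
    - {"fingers":-1,"travel":[34,-44,5]}
    - {"fingers":-1,"travel":[34,-44,5]}
  newtons: 60

```text
invalid input at $.increments[2]: expected keys fingers, travel, spin
```

```bash
cat >> h.py <<'E'
def to(x,y,z,yaw=None):
    "tool-frame mm to reach world target; yaw = wanted angle of tool x (deg)"
    s=monitor.sense();M=R.from_quat(s["orientation"]).as_matrix()
    y0=np.degrees(np.arctan2(M[1,0],M[0,0]))
    d=np.array([x,y,z])-s["ee_pos"]
    print("t",round(s["t"],2),"pos",np.round(s["ee_pos"],4),"yaw",round(y0,2),"F",np.round(s["force"],1),"gap",round(s["finger_gap"],4))
    print(" travel now-axes",np.round(1000*M.T@d,1))
    if yaw is not None:
        a=np.radians(yaw);c,q=np.cos(a),np.sin(a);M2=np.array([[c,q,0],[q,-c,0],[0,0,-1]])
        print(" spin",round(np.radians(y0-yaw),3),"travel after spin",np.round(1000*M2.T@d,1))
E
python3 -c "
from h import *
to(.622,-.087,.13,-1.5)"
```

```text
t 0.8 pos [ 0.1597 -0.6558  0.2393] yaw 13.68 F [ 0.2  0.3 -0.1] gap 0.0856
 travel now-axes [ 583.8 -443.2  109.4]
 spin 0.265 travel after spin [ 447.3 -580.7  109.3]
```

Request:
servo_tool:
  increments:
    - {"fingers":-1,"spin":0.1325,"travel":[0,0,0]}
    - {"fingers":-1,"spin":0.1325,"travel":[0,0,0]}
    - {"fingers":-1,"spin":0,"travel":[34,-44,5]}
    - {"fingers":-1,"spin":0,"travel":[34,-44,5]}
    - {"fingers":-1,"spin":0,"travel":[34,-44,5]}
    - {"fingers":-1,"spin":0,"travel":[34,-44,5]}
    - {"fingers":-1,"spin":0,"travel":[34,-44,5]}
    - {"fingers":-1,"spin":0,"travel":[34,-44,5]}
    - {"fingers":-1,"spin":0,"travel":[34,-44,5]}
    - {"fingers":-1,"spin":0,"travel":[34,-44,5]}
  newtons: 60

```text
t: 2.05
ee_pos: [0.4418, -0.3097, 0.1995]
orientation: [1.0, -0.013, 0.0, 0.0]
force: [0.2, -0.3, 0.4]
finger_gap: 0.0856
```

```bash
python3 -c "
from h import *
to(.622,-.087,.13,-1.5)"
```

```text
t 2.05 pos [ 0.4418 -0.3097  0.1995] yaw -1.51 F [ 0.2 -0.3  0.4] gap 0.0856
 travel now-axes [ 174.2 -227.3   69.5]
 spin -0.0 travel after spin [ 174.3 -227.3   69.5]
```

Request:
servo_tool:
  increments:
    - {"fingers":-1,"spin":0,"travel":[35,-45.5,14]}
    - {"fingers":-1,"spin":0,"travel":[35,-45.5,14]}
    - {"fingers":-1,"spin":0,"travel":[35,-45.5,14]}
    - {"fingers":-1,"spin":0,"travel":[35,-45.5,14]}
    - {"fingers":-1,"spin":0,"travel":[34,-45.3,14]}

```text
t: 2.68
ee_pos: [0.6219, -0.0869, 0.1291]
orientation: [1.0, -0.013, 0.0, 0.0]
force: [0.8, -0.3, -0.4]
finger_gap: 0.0852
```

```bash
python3 - <<'E'
from h import *
to(.622,-.087,.068,-1.5)
p=vision.grab_frame("side")
x=proj(p,[.622,-.087,.079]);print(x)
i=p["img"].copy();cv2.circle(i,tuple(np.int32(np.round(x))),1,(0,0,255),-1)
cv2.imwrite("pics/b1.png",cv2.resize(i[130:270,240:380],None,fx=4.2,fy=4.2,interpolation=cv2.INTER_CUBIC))
to(.622,-.087,.068,-1.5)
E
```

```text
t 2.67 pos [ 0.6219 -0.0869  0.1291] yaw -1.52 F [ 0.8 -0.3 -0.4] gap 0.0852
 travel now-axes [ 0.1  0.1 61.1]
 spin -0.0 travel after spin [ 0.1  0.1 61.1]
[307.9013021 188.1706243]
t 2.73 pos [ 0.625  -0.0787  0.1273] yaw -1.12 F [ 0.1  9.9 -1.1] gap 0.0854
 travel now-axes [-2.9  8.5 59.3]
 spin 0.007 travel after spin [-2.8  8.3 59.3]
```

View pics/b1.png

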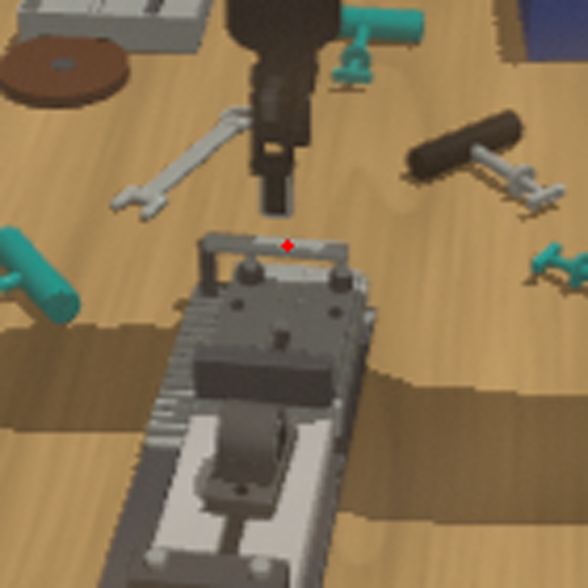

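Request:
servo_tool:
  increments:
    - {"fingers":-1,"spin":0,"travel":[0,0,20]}
    - {"fingers":-1,"spin":0,"travel":[0,0,20]}
    - {"fingers":-1,"spin":0,"travel":[0,0,15]}
    - {"fingers":-1,"spin":0,"travel":[0,0,6]}
    - {"fingers":-1,"spin":0,"travel":[0,0,0]}
    - {"fingers":1,"spin":0,"travel":[0,0,0]}
    - {"fingers":1,"spin":0,"travel":[0,0,0]}
    - {"fingers":1,"spin":0,"travel":[0,0,0]}
  newtons: 60

```text
t: 3.72
ee_pos: [0.6209, -0.0884, 0.0687]
orientation: [1.0, -0.013, 0.0, -0.0]
force: [0.8, 0.3, -0.6]
finger_gap: 0.032
```

```bash
python3 -c "
from h import *
to(.622,-.087,.068,-1.5)"
```

```text
t 3.73 pos [ 0.6209 -0.0884  0.0687] yaw -1.5 F [ 0.8  0.3 -0.6] gap 0.032
 travel now-axes [ 1.1 -1.4  0.7]
 spin -0.0 travel after spin [ 1.1 -1.4  0.7]
```

Still closing; wait a bit more.

Request:
servo_tool:
  increments:
    - {"fingers":1,"spin":0,"travel":[0,0,0]}
    - {"fingers":1,"spin":0,"travel":[0,0,0]}
    - {"fingers":1,"spin":0,"travel":[0,0,0]}

```text
t: 4.1
ee_pos: [0.621, -0.086, 0.0688]
orientation: [1.0, -0.012, 0.0, -0.001]
force: [-2.2, 10.1, 6.7]
finger_gap: 0.0122
```

Request:
servo_tool:
  increments:
    - {"fingers":1,"spin":0,"travel":[0,0,0]}
    - {"fingers":1,"spin":0,"travel":[0,0,-6]}
    - {"fingers":1,"spin":0,"travel":[0,0,-6]}
    - {"fingers":1,"spin":0,"travel":[0,0,-5]}
    - {"fingers":1,"spin":0,"travel":[0,0,0]}
    - {"fingers":1,"spin":0,"travel":[0,0,0]}

```text
t: 4.85
ee_pos: [0.6207, -0.0885, 0.0851]
orientation: [1.0, -0.013, 0.0, -0.0]
force: [4.0, 0.9, -10.9]
finger_gap: 0.0119
```

```bash
python3 - <<'E'
from h import *
to(.622,-.087,.068,-1.5)
p=vision.grab_frame("side")
i=p["img"].copy()
cv2.imwrite("pics/b2.png",cv2.resize(i[150:270,250:370],None,fx=5,fy=5,interpolation=cv2.INTER_CUBIC))
E
```

```text
t 4.85 pos [ 0.6207 -0.0885  0.0851] yaw -1.51 F [  4.    0.9 -10.9] gap 0.0119
 travel now-axes [ 1.3 -1.5 17.1]
 spin -0.0 travel after spin [ 1.3 -1.5 17.1]
```

View pics/b2.png

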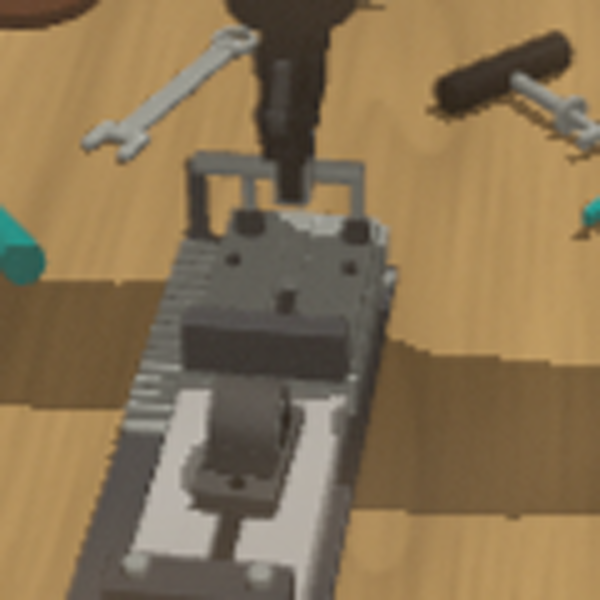

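Request:
servo_tool:
  increments:
    - {"fingers":1,"spin":0,"travel":[0,3,0]}
    - {"fingers":1,"spin":0,"travel":[0,3,0]}
    - {"fingers":1,"spin":0,"travel":[0,0,0]}
    - {"fingers":1,"spin":0,"travel":[0,0,0]}

```text
t: 5.4
ee_pos: [0.6207, -0.089, 0.085]
orientation: [1.0, -0.011, -0.0, -0.003]
force: [3.1, 24.9, -9.5]
finger_gap: 0.0121
```

```bash
python3 -c "
from h import *
to(.622,-.087,.068,-1.5)"
```

```text
t 5.4 pos [ 0.6207 -0.089   0.085 ] yaw -1.28 F [ 3.1 24.9 -9.5] gap 0.0121
 travel now-axes [ 1.3 -1.9 17. ]
 spin 0.004 travel after spin [ 1.2 -2.  17. ]
```

Request:
servo_tool:
  increments:
    - {"fingers":1,"spin":0,"travel":[0,-8,0]}
    - {"fingers":1,"spin":0,"travel":[0,-9,0]}
    - {"fingers":1,"spin":0,"travel":[0,-9,0]}
    - {"fingers":1,"spin":0,"travel":[0,-9,0]}
    - {"fingers":1,"spin":0,"travel":[0,-9,0]}
    - {"fingers":1,"spin":0,"travel":[0,-9,0]}
    - {"fingers":1,"spin":0,"travel":[0,-9,0]}
    - {"fingers":1,"spin":0,"travel":[0,-8,0]}
    - {"fingers":1,"spin":0,"travel":[0,-6,0]}
    - {"fingers":1,"spin":0,"travel":[0,-4,0]}

```text
t: 6.65
ee_pos: [0.6234, -0.0155, 0.0855]
orientation: [1.0, -0.014, 0.001, 0.001]
force: [7.9, -3.9, -9.4]
finger_gap: 0.0121
```

```bash
python3 - <<'E'
from h import *
to(.622,-.0048,.068,-1.5)
p=vision.grab_frame("side")
i=p["img"].copy()
cv2.imwrite("pics/b3.png",cv2.resize(i[170:310,240:370],None,fx=4.2,fy=4.2,interpolation=cv2.INTER_CUBIC))
to(.622,-.0048,.068,-1.5)
E
```

```text
t 6.65 pos [ 0.6234 -0.0155  0.0855] yaw -1.56 F [ 7.9 -3.9 -9.4] gap 0.0121
 travel now-axes [ -1.8 -10.7  17.5]
 spin -0.001 travel after spin [ -1.7 -10.6  17.5]
t 6.7 pos [ 0.6235 -0.0148  0.0856] yaw -1.53 F [ 8.6 -3.5 -9.3] gap 0.0119
 travel now-axes [ -1.8 -10.   17.6]
 spin -0.001 travel after spin [ -1.8 -10.   17.6]
```

View pics/b3.png

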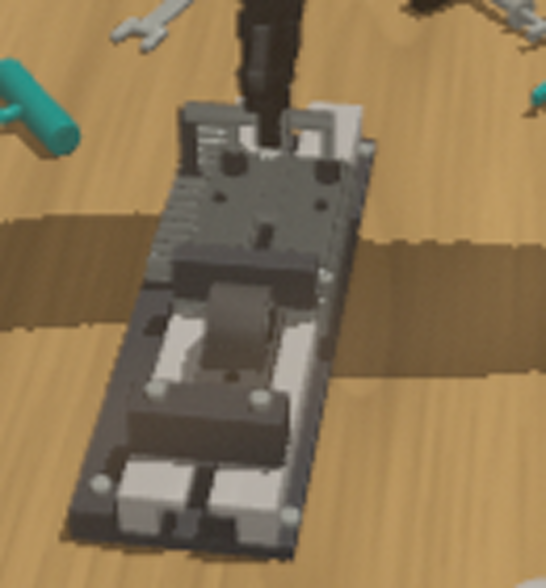

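Request:
servo_tool:
  increments:
    - {"fingers":1,"spin":0,"travel":[1.5,-3,0]}
    - {"fingers":1,"spin":0,"travel":[0,-3,0]}
    - {"fingers":1,"spin":0,"travel":[0,-3,0]}
    - {"fingers":1,"spin":0,"travel":[0,0,0]}
    - {"fingers":1,"spin":0,"travel":[0,0,0]}

```text
t: 7.32
ee_pos: [0.624, -0.0051, 0.0852]
orientation: [1.0, -0.013, -0.0, -0.0]
force: [-1.5, -0.1, -9.6]
finger_gap: 0.0121
```

Request:
servo_tool:
  increments:
    - {"fingers":1,"spin":0,"travel":[0,-2,0]}
    - {"fingers":1,"spin":0,"travel":[0,-2,0]}
    - {"fingers":1,"spin":0,"travel":[0,-1,0]}
    - {"fingers":1,"spin":0,"travel":[0,0,0]}
    - {"fingers":1,"spin":0,"travel":[0,0,0]}

```text
t: 7.95
ee_pos: [0.6243, -0.0003, 0.0853]
orientation: [1.0, -0.013, -0.0, -0.0]
force: [-3.1, -2.3, -10.1]
finger_gap: 0.0121
```

Request:
servo_tool:
  increments:
    - {"fingers":1,"spin":0,"travel":[0,-2,0]}
    - {"fingers":1,"spin":0,"travel":[0,-2,0]}
    - {"fingers":1,"spin":0,"travel":[0,-1,0]}
    - {"fingers":1,"spin":0,"travel":[0,0,0]}
    - {"fingers":1,"spin":0,"travel":[0,0,0]}

```text
t: 8.57
ee_pos: [0.6245, 0.0046, 0.0853]
orientation: [1.0, -0.013, -0.0, -0.0]
force: [-3.8, -2.6, -9.6]
finger_gap: 0.0117
```

```bash
python3 - <<'E'
from h import *
p=vision.grab_frame("top");np.save("pics/top1.npy",p,allow_pickle=True)
cv2.imwrite("pics/b4.png",cv2.resize(p["img"][155:230,175:345],None,fx=4.7,fy=4.7,interpolation=cv2.INTER_CUBIC))
to(.622,-.0048,.068,-1.5)
E
```

```text
t 8.62 pos [0.6245 0.0046 0.0853] yaw -1.5 F [ -4.3  -2.3 -10.7] gap 0.0122
 travel now-axes [-2.3  9.5 17.3]
 spin 0.0 travel after spin [-2.3  9.5 17.3]
```

View pics/b4.png

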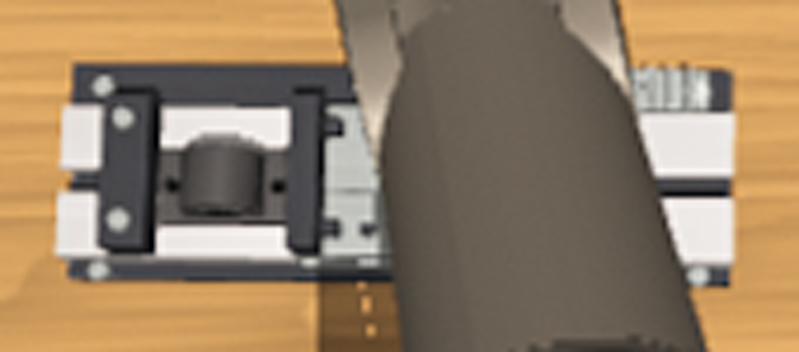

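Request:
servo_tool:
  increments:
    - {"fingers":1,"spin":0,"travel":[0,-2,0]}
    - {"fingers":1,"spin":0,"travel":[0,-2,0]}
    - {"fingers":1,"spin":0,"travel":[0,0,0]}
    - {"fingers":1,"spin":0,"travel":[0,0,0]}

```text
t: 9.12
ee_pos: [0.6246, 0.006, 0.0852]
orientation: [1.0, -0.014, -0.0, 0.001]
force: [-3.5, -14.1, -9.5]
finger_gap: 0.0119
```

Request:
servo_tool:
  increments:
    - {"fingers":1,"spin":0,"travel":[0,-2,0]}
    - {"fingers":1,"spin":0,"travel":[0,-2,0]}
    - {"fingers":1,"spin":0,"travel":[0,0,0]}
    - {"fingers":1,"spin":0,"travel":[0,0,0]}

```text
t: 9.62
ee_pos: [0.6245, 0.0064, 0.0851]
orientation: [1.0, -0.015, -0.0, 0.003]
force: [-4.6, -29.0, -10.5]
finger_gap: 0.0117
```

Request:
servo_tool:
  increments:
    - {"fingers":1,"spin":0,"travel":[0,0,3]}
    - {"fingers":1,"spin":0,"travel":[0,0,3]}
    - {"fingers":1,"spin":0,"travel":[0,0,2]}
    - {"fingers":1,"spin":0,"travel":[0,0,0]}
    - {"fingers":1,"spin":0,"travel":[0,0,0]}

```text
t: 10.25
ee_pos: [0.6246, 0.0064, 0.0791]
orientation: [1.0, -0.015, -0.0, 0.003]
force: [-16.9, -29.7, 22.5]
finger_gap: 0.012
```

Request:
servo_tool:
  increments:
    - {"fingers":1,"spin":0,"travel":[0,0,2]}
    - {"fingers":1,"spin":0,"travel":[0,0,2]}
    - {"fingers":1,"spin":0,"travel":[0,0,0]}
    - {"fingers":1,"spin":0,"travel":[0,0,0]}

```text
t: 10.75
ee_pos: [0.6248, 0.0064, 0.078]
orientation: [1.0, -0.016, 0.0, 0.003]
force: [-37.4, -30.6, 69.6]
finger_gap: 0.0123
```

Request:
servo_tool:
  increments:
    - {"fingers":1,"spin":0,"travel":[0,0,-6]}
    - {"fingers":1,"spin":0,"travel":[0,0,-5]}
    - {"fingers":1,"spin":0,"travel":[0.5,5,0]}
    - {"fingers":1,"spin":0,"travel":[0,5,0]}
    - {"fingers":1,"spin":0,"travel":[0,5,0]}
    - {"fingers":1,"spin":0,"travel":[0,0,0]}
    - {"fingers":1,"spin":0,"travel":[0,0,0]}

```text
t: 11.62
ee_pos: [0.6243, -0.0021, 0.0841]
orientation: [1.0, -0.013, -0.001, -0.0]
force: [-7.1, 0.1, -8.5]
finger_gap: 0.0119
```

Request:
servo_tool:
  increments:
    - {"fingers":1,"spin":0,"travel":[0,0,3]}
    - {"fingers":1,"spin":0,"travel":[0,0,3]}
    - {"fingers":1,"spin":0,"travel":[0,0,2]}
    - {"fingers":1,"spin":0,"travel":[0,0,0]}
    - {"fingers":1,"spin":0,"travel":[0,0,0]}

```text
t: 12.25
ee_pos: [0.6243, -0.0017, 0.0762]
orientation: [1.0, -0.013, -0.001, -0.0]
force: [-7.6, 0.8, -7.6]
finger_gap: 0.0118
```

Request:
servo_tool:
  increments:
    - {"fingers":1,"spin":0,"travel":[0,0,3]}
    - {"fingers":1,"spin":0,"travel":[0,0,2]}
    - {"fingers":1,"spin":0,"travel":[0,0,0]}
    - {"fingers":1,"spin":0,"travel":[0,0,0]}

```text
t: 12.75
ee_pos: [0.6243, -0.0017, 0.0712]
orientation: [1.0, -0.013, -0.001, -0.0]
force: [-7.3, 1.0, -7.6]
finger_gap: 0.0121
```

Request:
servo_tool:
  increments:
    - {"fingers":1,"spin":0,"travel":[0,0,2]}
    - {"fingers":1,"spin":0,"travel":[0,0,0]}
    - {"fingers":-1,"spin":0,"travel":[0,0,0]}
    - {"fingers":-1,"spin":0,"travel":[0,0,0]}
    - {"fingers":-1,"spin":0,"travel":[0,0,0]}
    - {"fingers":-1,"spin":0,"travel":[0,0,0]}
    - {"fingers":-1,"spin":0,"travel":[0,0,-30]}
    - {"fingers":-1,"spin":0,"travel":[0,0,-40]}
    - {"fingers":-1,"spin":0,"travel":[0,40,-40]}
    - {"fingers":-1,"spin":0,"travel":[-20,55,0]}

```text
t: 14.0
ee_pos: [0.6049, -0.0967, 0.1828]
orientation: [1.0, -0.012, 0.003, -0.0]
force: [1.3, -1.8, -1.3]
finger_gap: 0.0852
```

```bash
python3 - <<'E'
from h import *
st()
# bolt frame from picks: center of handle & head
hc=np.array([.508,-.3425]);th=np.array([.4426,-.2718])
x=(th-hc)/np.linalg.norm(th-hc);print("len",np.linalg.norm(th-hc),"x_b angle",np.degrees(np.arctan2(x[1],x[0])))
E
```

```text
{'t': 14.0, 'joints': [0.1824, 0.3832, -0.163, 1.8011, 0.0739, 0.9569, -1.6055], 'ee_pos': [0.6049, -0.0967, 0.1828], 'orientation': [0.9999, -0.0117, 0.0031, -0.0001], 'force': [1.2682, -1.8392, -1.2807], 'finger_gap': 0.0852}
len 0.09631017599402468 x_b angle 132.7699171976684
```

```bash
python3 - <<'E'
from h import *
p=vision.grab_frame("side");np.save("pics/side2.npy",p,allow_pickle=True)
cv2.imwrite("pics/c1.png",cv2.resize(p["img"][270:310,245:325],None,fx=9.5,fy=9.5,interpolation=cv2.INTER_CUBIC))
cv2.imwrite("pics/c2.png",cv2.resize(p["img"][170:290,250:350],None,fx=5,fy=5,interpolation=cv2.INTER_CUBIC))
p=vision.grab_frame("top");np.save("pics/top2.npy",p,allow_pickle=True)
cv2.imwrite("pics/c3.png",cv2.resize(p["img"][155:230,175:345],None,fx=4.7,fy=4.7,interpolation=cv2.INTER_CUBIC))
st()
E
```

```text
{'t': 14.1, 'joints': [0.1881, 0.3838, -0.1568, 1.8065, 0.0752, 0.9564, -1.6056], 'ee_pos': [0.6007, -0.104, 0.1801], 'orientation': [0.9999, -0.017, 0.0002, 0.0015], 'force': [-0.1525, 1.0987, -0.9636], 'finger_gap': 0.0851}
```

View pics/c1.png

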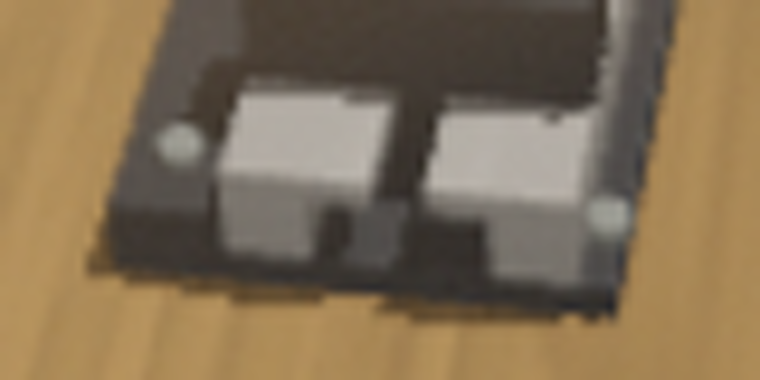

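View pics/c2.png

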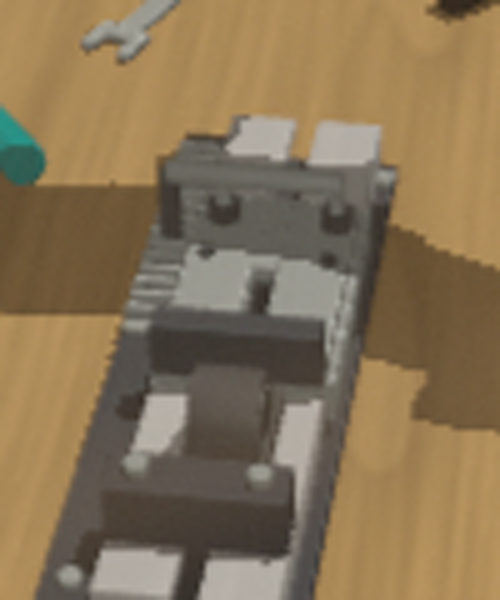

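View pics/c3.png

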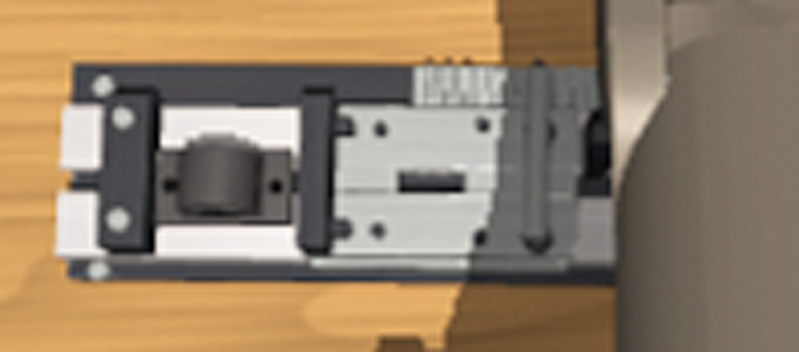

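Request:
servo_tool:
  increments:
    - {"fingers":-1,"spin":-0.18,"travel":[0,0,0]}
    - {"fingers":-1,"spin":-0.18,"travel":[0,0,0]}
    - {"fingers":-1,"spin":-0.18,"travel":[0,0,0]}
    - {"fingers":-1,"spin":-0.18,"travel":[0,0,0]}
    - {"fingers":-1,"spin":-0.05,"travel":[0,0,0]}

```text
t: 14.72
ee_pos: [0.6024, -0.097, 0.1792]
orientation: [0.931, 0.365, -0.0, -0.0]
force: [0.1, 0.0, 0.3]
finger_gap: 0.0855
```

```bash
python3 -c "
from h import *
to(.4875,-.3615,.10,42.7)"
```

```text
t 14.72 pos [ 0.6024 -0.097   0.1792] yaw 42.81 F [0.1 0.  0.3] gap 0.0855
 travel now-axes [-264.1  116.    79.1]
 spin 0.002 travel after spin [-263.9  116.5   79.2]
```

Request:
servo_tool:
  increments:
    - {"fingers":-1,"spin":0,"travel":[-30,13,4]}
    - {"fingers":-1,"spin":0,"travel":[-46,20,15]}
    - {"fingers":-1,"spin":0,"travel":[-50,22,15]}
    - {"fingers":-1,"spin":0,"travel":[-50,22,15]}
    - {"fingers":-1,"spin":0,"travel":[-46,20,15]}
    - {"fingers":-1,"spin":0,"travel":[-30,13,10]}
    - {"fingers":-1,"spin":0,"travel":[-12,6,5]}
    - {"fingers":-1,"spin":0,"travel":[0,0,0]}

```text
t: 15.72
ee_pos: [0.4867, -0.3611, 0.1001]
orientation: [0.932, 0.363, -0.0, -0.0]
force: [0.9, 0.3, 1.0]
finger_gap: 0.0855
```

```bash
python3 - <<'E'
from h import *
p=vision.grab_frame("side");np.save("pics/side3.npy",p,allow_pickle=True)
i=p["img"].copy()
hc=np.array([.508,-.3425,.014]);a=np.radians(132.7);xb=np.array([np.cos(a),np.sin(a),0]);yb=np.array([-xb[1],xb[0],0])
for X in[hc+.052*yb,hc-.052*yb,hc+.031*xb+.014*xb,hc+.097*xb,hc+.028*yb]:
    x=proj(p,X);cv2.circle(i,tuple(np.int32(np.round(x))),0,(0,0,255),-1)
cv2.imwrite("pics/d1.png",cv2.resize(i[110:210,310:430],None,fx=6,fy=6,interpolation=cv2.INTER_NEAREST))
to(.4875,-.3615,.01,42.7)
E
```

```text
t 15.78 pos [ 0.4874 -0.3601  0.1004] yaw 42.64 F [ 0.6 -0.  -0.1] gap 0.0855
 travel now-axes [-0.9  1.1 90.4]
 spin -0.001 travel after spin [-0.9  1.1 90.4]
```

View pics/d1.png

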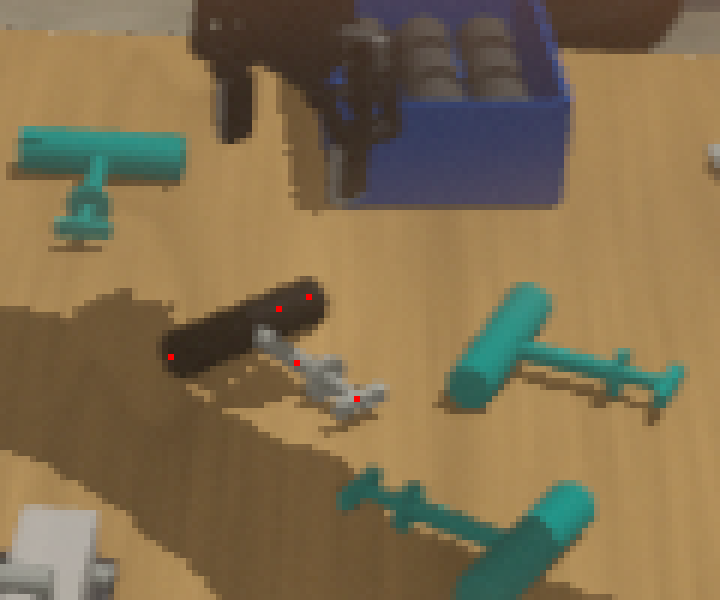

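Request:
servo_tool:
  increments:
    - {"fingers":-1,"spin":0,"travel":[0,0,25]}
    - {"fingers":-1,"spin":0,"travel":[0,0,30]}
    - {"fingers":-1,"spin":0,"travel":[0,0,22]}
    - {"fingers":-1,"spin":0,"travel":[0,0,10]}
    - {"fingers":-1,"spin":0,"travel":[0,0,3]}
    - {"fingers":1,"spin":0,"travel":[0,0,0]}
    - {"fingers":1,"spin":0,"travel":[0,0,0]}
    - {"fingers":1,"spin":0,"travel":[0,0,0]}
    - {"fingers":1,"spin":0,"travel":[0,0,0]}
    - {"fingers":1,"spin":0,"travel":[0,0,0]}
  newtons: 30

```text
t: 17.02
ee_pos: [0.487, -0.3613, 0.0109]
orientation: [0.932, 0.363, 0.0, 0.0]
force: [-0.4, 0.4, 5.1]
finger_gap: 0.0271
```

Request:
servo_tool:
  increments:
    - {"fingers":1,"spin":0,"travel":[0,0,-15]}
    - {"fingers":1,"spin":0,"travel":[0,0,-25]}
    - {"fingers":1,"spin":0,"travel":[0,0,-25]}
    - {"fingers":1,"spin":0.18,"travel":[0,0,-25]}
    - {"fingers":1,"spin":0.18,"travel":[0,0,0]}
    - {"fingers":1,"spin":0.18,"travel":[0,0,0]}
    - {"fingers":1,"spin":0.18,"travel":[0,0,0]}
    - {"fingers":1,"spin":0.06,"travel":[0,0,0]}

```text
t: 18.02
ee_pos: [0.4868, -0.3609, 0.1013]
orientation: [1.0, -0.02, 0.0, 0.0]
force: [0.0, 0.2, -2.5]
finger_gap: 0.0268
```

```bash
python3 - <<'E'
from h import *
p=vision.grab_frame("side");np.save("pics/side4.npy",p,allow_pickle=True)
i=p["img"].copy()
cv2.imwrite("pics/d2.png",cv2.resize(i[100:230,290:430],None,fx=5,fy=5,interpolation=cv2.INTER_CUBIC))
p=vision.grab_frame("top");np.save("pics/top4.npy",p,allow_pickle=True)
i=p["img"].copy()
cv2.imwrite("pics/d3.png",cv2.resize(i[150:280,270:430],None,fx=4.6,fy=4.6,interpolation=cv2.INTER_CUBIC))
q=np.load("pics/top0.npy",allow_pickle=True).item()
f=lambda x,y,z:np.round(at_z(q,(x/4.7+175-.39,y/4.7+155-.39),z),4)
print("rail end",f(735,130,.04),f(735,240,.04),"slot at end",f(727,186,.04),"stop end",f(62,130,.04),f(58,230,.04))
to(.6,-.3,.1,-2)
E
```

```text
rail end [ 0.6524 -0.1207  0.04  ] [ 0.5858 -0.1186  0.04  ] slot at end [ 0.6185 -0.1148  0.04  ] stop end [0.6625 0.2803 0.04  ] [0.6023 0.2816 0.04  ]
t 18.12 pos [ 0.4868 -0.3609  0.1011] yaw -2.11 F [ 0.   0.  -1.7] gap 0.0269
 travel now-axes [110.9 -65.    1.2]
 spin -0.002 travel after spin [111.  -64.8   1.1]
```

View pics/d2.png

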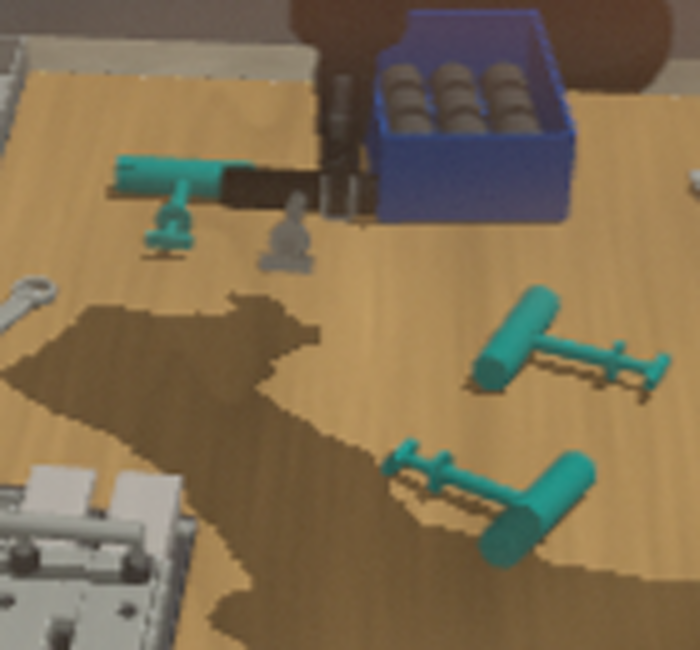

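View pics/d3.png

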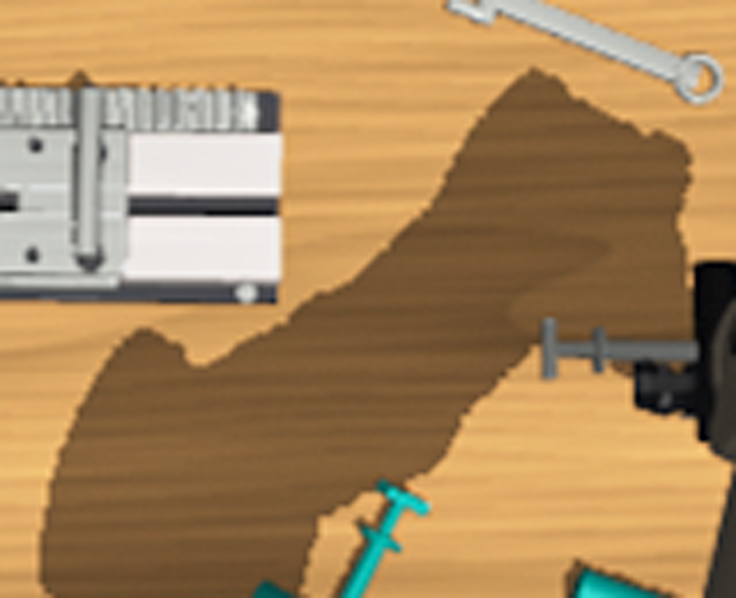

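```bash
python3 - <<'E'
from h import *
q=np.load("pics/top4.npy",allow_pickle=True).item()
f=lambda x,y,z:np.round(at_z(q,(x/4.6+270-.39,y/4.6+150-.39),z),4)
print("slot",f(135,204,.04),f(275,206,.04),"edges",f(278,132,.04),f(278,280,.04),f(140,131,.04),f(140,279,.04))
print("head",f(549,349,.104),"collar",f(599,350,.104),"neck",f(680,351,.11))
print("handle top?")
w=np.load("pics/top0.npy",allow_pickle=True).item()
print("wrench",at_z(w,(370,147),.005),at_z(w,(425,168),.005))
# gray-level centroid of dark slot cols in first picture, world
for nm in("top0","top2","top4"):
    p=np.load(f"pics/{nm}.npy",allow_pickle=True).item();g=cv2.cvtColor(p["img"],cv2.COLOR_BGR2GRAY).astype(float)
    rng=range(212,230) if nm!="top4" else range(301,329)
    out=[]
    for c in list(rng)+(list(range(260,268)) if nm=="top0" else []):
        col=g[182:206,c]; wgt=np.clip(150-col,0,None)
        if nm!="top4" and c<250: col=g[178:180,c]
        k=(wgt*np.arange(182,206)).sum()/max(wgt.sum(),1e-6)
        out.append(at_z(p,(c,k),.04)[:2])
    out=np.array(out)
    if nm=="top4":
        a=np.polyfit(out[:,1],out[:,0],1);print(nm,a,np.degrees(np.arctan(a[0])),"x at -.119",np.polyval(a,-.119),"std",np.std(out[:,0]-np.polyval(a,out[:,1])))
E
```

```text
slot [ 0.6213 -0.03    0.04  ] [ 0.6179 -0.1151  0.04  ] edges [ 0.6638 -0.1184  0.04  ] [ 0.5724 -0.1155  0.04  ] [ 0.6666 -0.034   0.04  ] [ 0.5752 -0.032   0.04  ]
head [ 0.5193 -0.2672  0.104 ] collar [ 0.518  -0.2959  0.104 ] neck [ 0.5155 -0.3411  0.11  ]
handle top?
wrench [ 0.76156205 -0.23956788  0.005     ] [ 0.69465412 -0.39646791  0.005     ]
top4 [0.03456008 0.62068814] 1.9793587106796822 x at -.119 0.6165754892073697 std 0.00010426667152416564
```

Request:
servo_tool:
  increments:
    - {"fingers":1,"spin":-0.015,"travel":[15,-15,0]}
    - {"fingers":1,"spin":0,"travel":[30,-30,5]}
    - {"fingers":1,"spin":0,"travel":[30,-30,15]}
    - {"fingers":1,"spin":0,"travel":[16,-17,22]}
    - {"fingers":1,"spin":0,"travel":[5,-7,22]}
    - {"fingers":1,"spin":0,"travel":[0,0,12]}
    - {"fingers":1,"spin":0,"travel":[0,0,5]}
    - {"fingers":1,"spin":0,"travel":[0,0,0]}

```text
t: 19.12
ee_pos: [0.5845, -0.2654, 0.0195]
orientation: [1.0, -0.011, -0.0, 0.0]
force: [-0.0, -0.0, -2.0]
finger_gap: 0.0268
```

```bash
python3 - <<'E'
from h import *
to(.587,-.2027,.019,-1.5)
p=vision.grab_frame("top");np.save("pics/top5.npy",p,allow_pickle=True)
i=p["img"].copy()
cv2.imwrite("pics/e3.png",cv2.resize(i[150:250,290:400],None,fx=6,fy=6,interpolation=cv2.INTER_CUBIC))
p=vision.grab_frame("side")
cv2.imwrite("pics/e2.png",cv2.resize(p["img"][110:230,270:390],None,fx=5,fy=5,interpolation=cv2.INTER_CUBIC))
to(.587,-.2027,.019,-1.5)
E
```

```text
t 19.12 pos [ 0.5845 -0.2654  0.0195] yaw -1.29 F [-0. -0. -2.] gap 0.0268
 travel now-axes [  1.1 -62.8   0.4]
 spin 0.004 travel after spin [  0.9 -62.8   0.5]
t 19.23 pos [ 0.585  -0.2652  0.02  ] yaw -1.27 F [-0.4  1.  -1.9] gap 0.0273
 travel now-axes [  0.6 -62.5   1. ]
 spin 0.004 travel after spin [  0.3 -62.5   1. ]
```

View pics/e3.png

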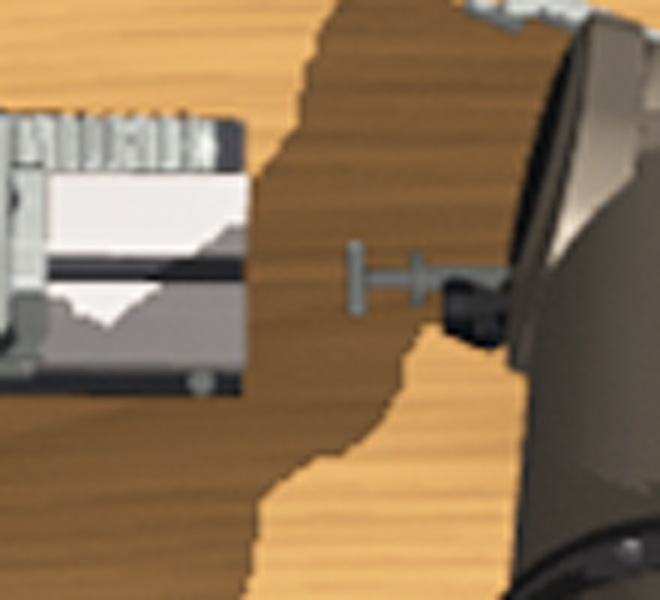

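View pics/e2.png

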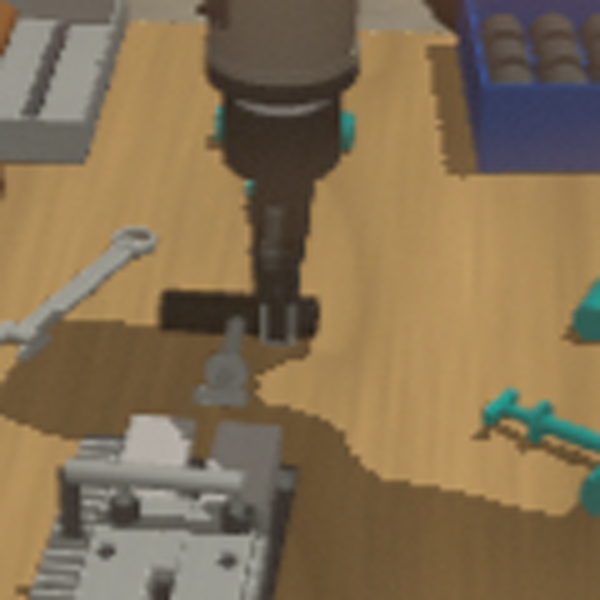

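```bash
python3 - <<'E'
from h import *
p=np.load("pics/top5.npy",allow_pickle=True).item()
f=lambda x,y,z:np.round(at_z(p,(x/6+290-.42,y/6+150-.42),z),4)
print("head",f(356,278,.022),"neck",f(480,281,.022),"collar",f(418,279,.022),"slot end",f(243,267,.04))
for uv in[(349,192),(349,196),(349,200),(359,196)]: print(at_depth(p,uv,0))
to(.587,-.2027,.019,-1.5)
E
```

```text
head [ 0.6152 -0.1711  0.022 ] neck [ 0.6123 -0.2297  0.022 ] collar [ 0.614  -0.2004  0.022 ] slot end [ 0.6187 -0.1171  0.04  ]
[ 0.62552135 -0.17128939  0.02754612]
[ 0.6133922  -0.17054792  0.03134246]
[ 0.60284878 -0.17053893  0.02598996]
[ 0.6122135  -0.1984689   0.03398384]
t 19.23 pos [ 0.585  -0.2652  0.02  ] yaw -1.27 F [-0.4  1.  -1.9] gap 0.0273
 travel now-axes [  0.6 -62.5   1. ]
 spin 0.004 travel after spin [  0.3 -62.5   1. ]
```

Request:
servo_tool:
  increments:
    - {"fingers":1,"spin":0,"travel":[1.5,-15,0]}
    - {"fingers":1,"spin":0,"travel":[0,-18,0]}
    - {"fingers":1,"spin":0,"travel":[0,-15,0]}
    - {"fingers":1,"spin":0,"travel":[0,-10,0]}
    - {"fingers":1,"spin":0,"travel":[0,-7,0]}
    - {"fingers":1,"spin":0,"travel":[0,0,0]}

```text
t: 19.98
ee_pos: [0.588, -0.199, 0.0193]
orientation: [1.0, -0.01, 0.0, -0.0]
force: [-0.2, 0.7, -1.6]
finger_gap: 0.0266
```

Request:
servo_tool:
  increments:
    - {"fingers":1,"spin":0,"travel":[0,-0.8,-15]}
    - {"fingers":1,"spin":0,"travel":[0,-2.5,-12.4]}
    - {"fingers":1,"spin":0,"travel":[0,-4.1,-12]}
    - {"fingers":1,"spin":0,"travel":[0,0,0]}
  newtons: 20

```text
t: 20.48
ee_pos: [0.5889, -0.1916, 0.0603]
orientation: [1.0, -0.01, 0.001, 0.0]
force: [0.4, 0.3, -2.5]
finger_gap: 0.027
```

```bash
python3 - <<'E'
from h import *
p=vision.grab_frame("side")
cv2.imwrite("pics/f2.png",cv2.resize(p["img"][110:230,270:390],None,fx=5,fy=5,interpolation=cv2.INTER_CUBIC))
st()
E
```

```text
{'t': 20.525, 'joints': [0.2566, 0.5428, -0.0594, 1.8665, 0.0453, 0.7321, -1.4197], 'ee_pos': [0.5886, -0.1916, 0.0595], 'orientation': [0.9999, -0.0105, 0.0008, -0.0001], 'force': [-0.1778, 0.4197, -2.034], 'finger_gap': 0.0272}
```

View pics/f2.png

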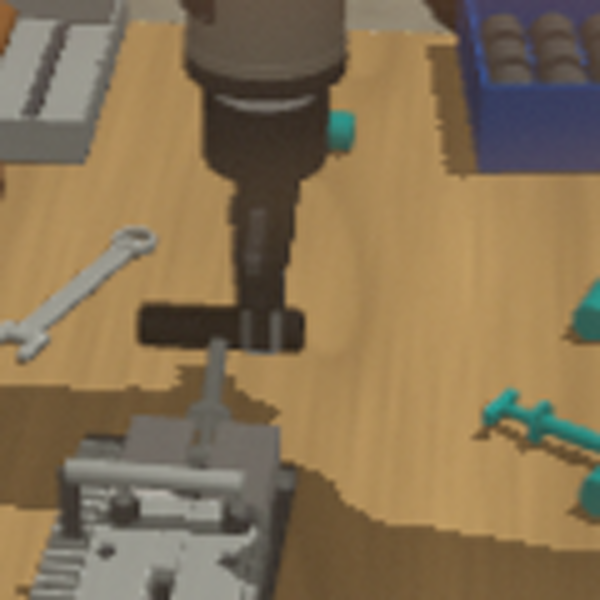

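Request:
servo_tool:
  increments:
    - {"fingers":1,"spin":0,"travel":[0,-5.6,-11.4]}
    - {"fingers":1,"spin":0,"travel":[0,-7,-10.5]}
    - {"fingers":1,"spin":0,"travel":[0.3,-8.4,-9.6]}
    - {"fingers":1,"spin":0,"travel":[0,-9.5,-8.4]}
    - {"fingers":1,"spin":0,"travel":[0.2,-10.6,-7]}
    - {"fingers":1,"spin":0,"travel":[0,0,0]}

```text
t: 21.28
ee_pos: [0.5896, -0.1536, 0.1084]
orientation: [1.0, -0.012, 0.001, 0.002]
force: [-9.8, -17.0, 19.8]
finger_gap: 0.0264
```

```bash
python3 - <<'E'
from h import *
p=vision.grab_frame("side")
cv2.imwrite("pics/f3.png",cv2.resize(p["img"][110:230,270:390],None,fx=5,fy=5,interpolation=cv2.INTER_CUBIC))
st()
E
```

```text
{'t': 21.325, 'joints': [0.1974, 0.4638, -0.0636, 1.8657, 0.044, 0.8112, -1.4841], 'ee_pos': [0.5895, -0.1539, 0.1082], 'orientation': [0.9999, -0.0118, 0.0009, 0.0019], 'force': [-10.1666, -17.354, 20.0388], 'finger_gap': 0.0265}
```

View pics/f3.png

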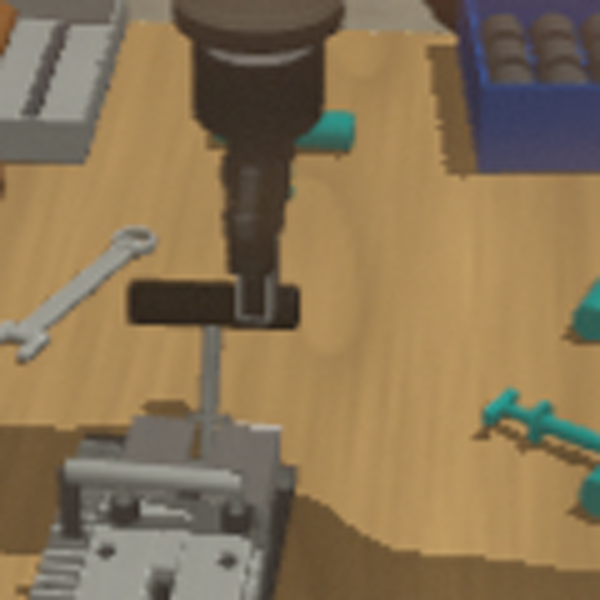

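```bash
python3 - <<'E'
from h import *
p=vision.grab_frame("side")
cv2.imwrite("pics/f4.png",cv2.resize(p["img"][160:215,290:340],None,fx=11,fy=11,interpolation=cv2.INTER_NEAREST))
for v in range(172,204,2):
    print(v,[ (np.round(at_depth(p,(u,v),0),3)).tolist() for u in (308,310,312,314)])
q=vision.grab_frame("top")
cv2.imwrite("pics/f5.png",cv2.resize(q["img"][150:250,270:380],None,fx=6,fy=6,interpolation=cv2.INTER_CUBIC))
E
```

```text
172 [[0.628, -0.143, 0.1], [0.622, -0.143, 0.1], [0.616, -0.144, 0.099], [0.609, -0.141, 0.101]]
174 [[0.628, -0.147, 0.09], [0.622, -0.141, 0.094], [0.616, -0.142, 0.094], [0.61, -0.143, 0.094]]
176 [[0.644, -0.276, 0.0], [0.622, -0.141, 0.087], [0.615, -0.14, 0.088], [0.625, -0.281, -0.002]]
178 [[0.643, -0.268, -0.002], [0.622, -0.144, 0.078], [0.616, -0.14, 0.081], [0.623, -0.266, -0.001]]
180 [[0.641, -0.251, 0.0], [0.621, -0.135, 0.077], [0.615, -0.135, 0.077], [0.622, -0.26, -0.004]]
182 [[0.64, -0.239, 0.0], [0.62, -0.127, 0.074], [0.615, -0.131, 0.072], [0.621, -0.242, -0.0]]
184 [[0.639, -0.231, -0.002], [0.62, -0.126, 0.068], [0.614, -0.122, 0.071], [0.62, -0.232, -0.002]]
186 [[0.638, -0.218, -0.001], [0.62, -0.122, 0.064], [0.614, -0.126, 0.061], [0.619, -0.223, -0.003]]
188 [[0.637, -0.208, -0.002], [0.619, -0.117, 0.06], [0.614, -0.12, 0.058], [0.617, -0.204, 0.002]]
190 [[0.635, -0.194, -0.001], [0.62, -0.118, 0.051], [0.614, -0.118, 0.052], [0.616, -0.195, -0.0]]
192 [[0.634, -0.183, -0.001], [0.619, -0.113, 0.048], [0.613, -0.115, 0.047], [0.615, -0.184, -0.0]]
194 [[0.625, -0.115, 0.039], [0.619, -0.111, 0.042], [0.613, -0.111, 0.042], [0.607, -0.111, 0.043]]
196 [[0.624, -0.106, 0.038], [0.618, -0.106, 0.038], [0.613, -0.11, 0.036], [0.607, -0.109, 0.037]]
198 [[0.63, -0.153, -0.003], [0.619, -0.108, 0.029], [0.611, -0.095, 0.039], [0.605, -0.093, 0.041]]
200 [[0.629, -0.138, -0.0], [0.618, -0.104, 0.025], [0.61, -0.081, 0.042], [0.604, -0.086, 0.038]]
202 [[0.623, -0.095, 0.024], [0.618, -0.098, 0.022], [0.609, -0.074, 0.039], [0.603, -0.078, 0.037]]
```

View pics/f4.png

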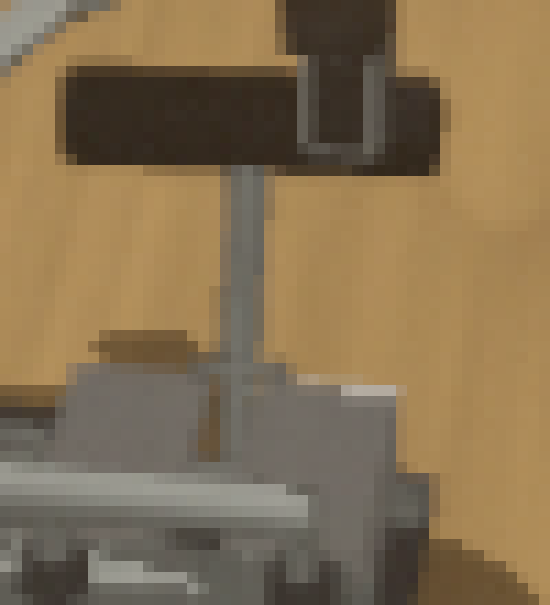

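View pics/f5.png

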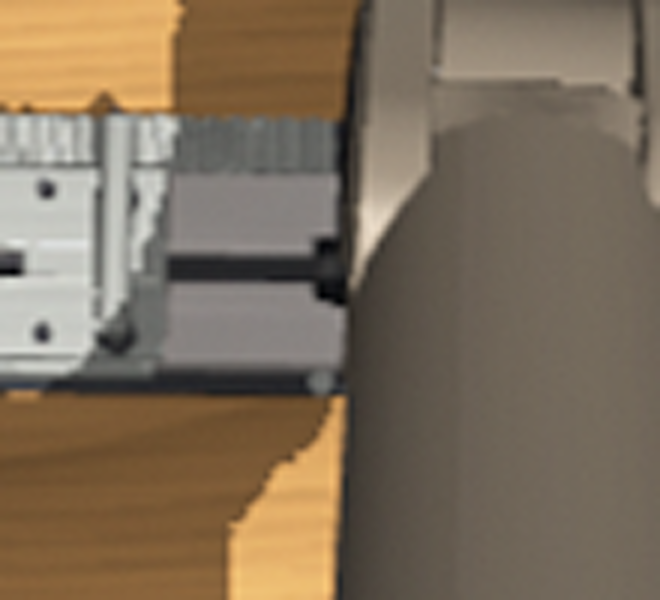

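Request:
servo_tool:
  increments:
    - {"fingers":0.27,"spin":0,"travel":[0,1.5,0]}
    - {"fingers":0.27,"spin":0,"travel":[0,1,3]}
    - {"fingers":0.27,"spin":0,"travel":[0,0,4]}
    - {"fingers":0.27,"spin":0,"travel":[0,0,4]}
    - {"fingers":1,"spin":0,"travel":[0,0,0]}
    - {"fingers":1,"spin":0,"travel":[0,0,0]}

```text
t: 22.18
ee_pos: [0.5894, -0.153, 0.0944]
orientation: [1.0, -0.01, -0.0, -0.0]
force: [1.0, -1.7, -0.9]
finger_gap: 0.0281
```

```bash
python3 - <<'E'
from h import *
p=vision.grab_frame("side");st()
cv2.imwrite("pics/g4.png",cv2.resize(p["img"][160:215,290:340],None,fx=11,fy=11,interpolation=cv2.INTER_NEAREST))
for v in range(164,200,2):
    print(v,[ (np.round(at_depth(p,(u,v),0),3)).tolist() for u in (308,310,312)])
E
```

```text
{'t': 22.225, 'joints': [0.2001, 0.4827, -0.0662, 1.8719, 0.0428, 0.7885, -1.4805], 'ee_pos': [0.5894, -0.1531, 0.0945], 'orientation': [0.9999, -0.0105, -0.0, -0.0002], 'force': [0.2971, -0.5252, -0.6589], 'finger_gap': 0.0282}
164 [[0.651, -0.342, 0.006], [0.646, -0.357, -0.002], [0.639, -0.352, 0.001]]
166 [[0.629, -0.156, 0.113], [0.623, -0.156, 0.113], [0.617, -0.159, 0.111]]
168 [[0.628, -0.145, 0.112], [0.622, -0.149, 0.11], [0.617, -0.154, 0.107]]
170 [[0.628, -0.145, 0.106], [0.622, -0.144, 0.106], [0.616, -0.143, 0.107]]
172 [[0.628, -0.145, 0.098], [0.622, -0.143, 0.1], [0.616, -0.144, 0.1]]
174 [[0.628, -0.146, 0.09], [0.623, -0.15, 0.088], [0.616, -0.146, 0.091]]
176 [[0.644, -0.272, 0.002], [0.636, -0.266, 0.007], [0.615, -0.139, 0.089]]
178 [[0.643, -0.269, -0.003], [0.636, -0.265, -0.001], [0.615, -0.135, 0.084]]
180 [[0.641, -0.251, 0.0], [0.635, -0.253, -0.001], [0.615, -0.132, 0.079]]
182 [[0.64, -0.237, 0.002], [0.621, -0.135, 0.069], [0.614, -0.128, 0.075]]
184 [[0.639, -0.227, 0.001], [0.621, -0.132, 0.064], [0.614, -0.123, 0.07]]
186 [[0.638, -0.218, -0.001], [0.62, -0.12, 0.065], [0.614, -0.124, 0.063]]
188 [[0.636, -0.201, 0.002], [0.619, -0.118, 0.059], [0.614, -0.121, 0.057]]
190 [[0.635, -0.195, -0.001], [0.619, -0.116, 0.053], [0.613, -0.114, 0.055]]
192 [[0.624, -0.108, 0.051], [0.619, -0.108, 0.051], [0.613, -0.111, 0.05]]
194 [[0.625, -0.111, 0.042], [0.619, -0.111, 0.042], [0.613, -0.116, 0.039]]
196 [[0.624, -0.104, 0.039], [0.619, -0.107, 0.037], [0.613, -0.111, 0.035]]
198 [[0.63, -0.153, -0.002], [0.618, -0.103, 0.033], [0.612, -0.099, 0.036]]
```

View pics/g4.png

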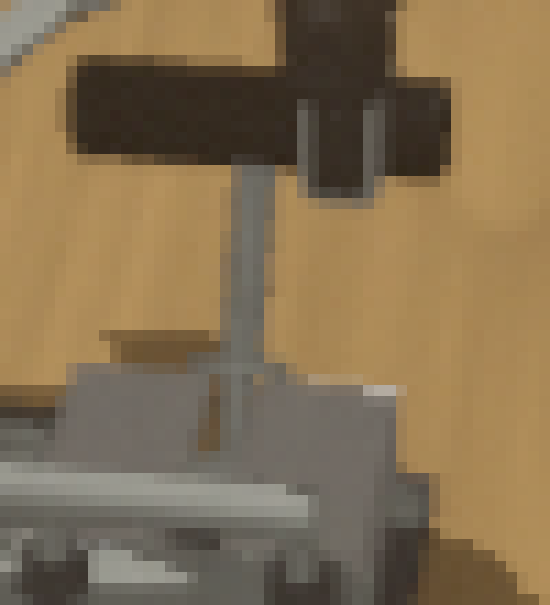

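Request:
servo_tool:
  increments:
    - {"fingers":1,"spin":0,"travel":[0,0,-4]}
    - {"fingers":1,"spin":0,"travel":[0,0,-3]}
    - {"fingers":1,"spin":0,"travel":[0,-6.6,-4]}
    - {"fingers":1,"spin":0,"travel":[0,-6.6,-3.5]}
    - {"fingers":1,"spin":0,"travel":[0,-7.1,-2.8]}
    - {"fingers":1,"spin":0,"travel":[0,-7.2,-2.5]}
    - {"fingers":1,"spin":0,"travel":[0,0,0]}
  newtons: 25

```text
t: 23.1
ee_pos: [0.5901, -0.1249, 0.1147]
orientation: [1.0, -0.01, 0.0, -0.0]
force: [1.8, -1.2, -2.8]
finger_gap: 0.0271
```

```bash
python3 - <<'E'
from h import *
p=vision.grab_frame("side");st()
cv2.imwrite("pics/g5.png",cv2.resize(p["img"][160:215,290:340],None,fx=11,fy=11,interpolation=cv2.INTER_NEAREST))
for v in range(164,204,2):
    print(v,[ (np.round(at_depth(p,(u,v),0),3)).tolist() for u in (308,310,312)])
E
```

```text
{'t': 23.15, 'joints': [0.1595, 0.4487, -0.0726, 1.8736, 0.0422, 0.8209, -1.5259], 'ee_pos': [0.59, -0.1251, 0.1145], 'orientation': [0.9999, -0.0102, -0.0, -0.0003], 'force': [2.2193, 0.2461, -2.3631], 'finger_gap': 0.0271}
164 [[0.653, -0.353, -0.0], [0.645, -0.347, 0.004], [0.639, -0.354, 0.0]]
166 [[0.625, -0.124, 0.132], [0.62, -0.127, 0.131], [0.614, -0.13, 0.129]]
168 [[0.625, -0.118, 0.129], [0.619, -0.122, 0.127], [0.613, -0.12, 0.128]]
170 [[0.624, -0.115, 0.124], [0.619, -0.117, 0.123], [0.613, -0.119, 0.122]]
172 [[0.624, -0.113, 0.118], [0.619, -0.116, 0.117], [0.613, -0.116, 0.117]]
174 [[0.624, -0.111, 0.112], [0.618, -0.114, 0.111], [0.612, -0.112, 0.113]]
176 [[0.643, -0.27, 0.004], [0.619, -0.115, 0.104], [0.613, -0.115, 0.104]]
178 [[0.642, -0.261, 0.002], [0.619, -0.115, 0.097], [0.612, -0.108, 0.102]]
180 [[0.641, -0.252, -0.001], [0.619, -0.113, 0.091], [0.612, -0.11, 0.093]]
182 [[0.641, -0.245, -0.003], [0.618, -0.108, 0.087], [0.612, -0.109, 0.087]]
184 [[0.638, -0.224, 0.003], [0.618, -0.105, 0.082], [0.611, -0.102, 0.084]]
186 [[0.638, -0.218, -0.001], [0.618, -0.106, 0.074], [0.612, -0.108, 0.073]]
188 [[0.636, -0.202, 0.002], [0.618, -0.104, 0.068], [0.612, -0.106, 0.067]]
190 [[0.635, -0.193, 0.0], [0.617, -0.098, 0.065], [0.611, -0.1, 0.064]]
192 [[0.624, -0.105, 0.053], [0.617, -0.095, 0.06], [0.611, -0.095, 0.061]]
194 [[0.623, -0.093, 0.054], [0.617, -0.093, 0.055], [0.61, -0.087, 0.059]]
196 [[0.624, -0.105, 0.038], [0.617, -0.094, 0.047], [0.612, -0.101, 0.042]]
198 [[0.63, -0.149, 0.0], [0.617, -0.093, 0.04], [0.611, -0.094, 0.04]]
200 [[0.629, -0.143, -0.003], [0.616, -0.088, 0.036], [0.61, -0.086, 0.038]]
202 [[0.622, -0.086, 0.03], [0.616, -0.086, 0.031], [0.609, -0.071, 0.042]]
```

View pics/g5.png

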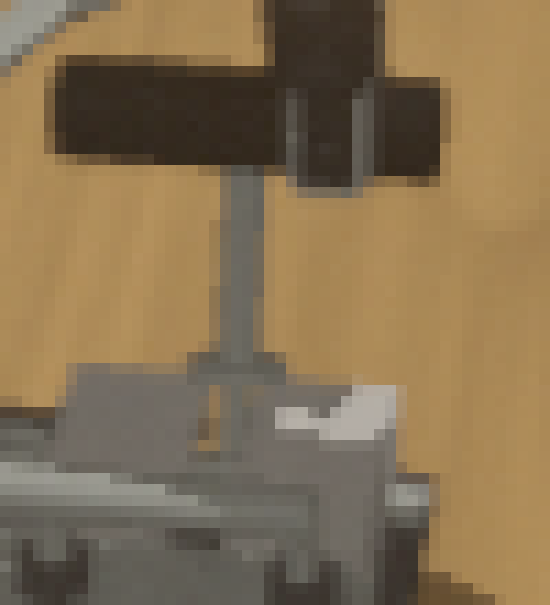

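Request:
servo_tool:
  increments:
    - {"fingers":1,"spin":0,"travel":[0,-7,-2.4]}
    - {"fingers":1,"spin":0,"travel":[0,-7,-1.8]}
    - {"fingers":1,"spin":0,"travel":[0,-7.5,-1.3]}
    - {"fingers":1,"spin":0,"travel":[0,-7.5,-1]}
    - {"fingers":1,"spin":0,"travel":[0,-7,-0.5]}
    - {"fingers":1,"spin":0,"travel":[0,0,0]}

```text
t: 23.9
ee_pos: [0.5908, -0.0888, 0.1215]
orientation: [1.0, -0.01, 0.0, -0.0]
force: [2.4, -0.1, -4.8]
finger_gap: 0.0269
```

```bash
python3 - <<'E'
from h import *
p=vision.grab_frame("side");st()
cv2.imwrite("pics/g6.png",cv2.resize(p["img"][155:215,285:340],None,fx=10,fy=10,interpolation=cv2.INTER_NEAREST))
for v in range(164,208,2):
    print(v,[ (np.round(at_depth(p,(u,v),0),3)).tolist() for u in (308,310,312)])
E
```

```text
{'t': 23.95, 'joints': [0.1064, 0.4322, -0.0811, 1.8818, 0.0451, 0.8294, -1.5889], 'ee_pos': [0.5907, -0.0891, 0.1214], 'orientation': [0.9999, -0.0102, -0.0, -0.0003], 'force': [3.5162, 2.091, -5.059], 'finger_gap': 0.0273}
164 [[0.654, -0.36, -0.004], [0.646, -0.355, -0.001], [0.602, -0.027, 0.198]]Traceback (most recent call last):
  File "<stdin>", line 5, in <module>
    return _wrapfunc(a, 'round', decimals=decimals, out=out)
    return _wrapit(obj, method, *args, **kwds)
    result = getattr(arr, method)(*args, **kwds)
TypeError: unsupported operand type(s) for *: 'NoneType' and 'float'
```

View pics/g6.png

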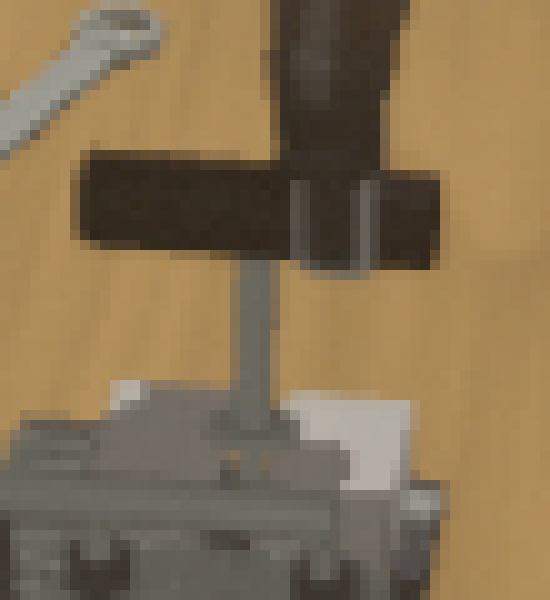

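```bash
cat >> h.py <<'E'
def column(p,v0,v1,lo=.045,hi=.2,us=range(300,322),ymax=.2,ymin=-.2,dv=1):
    for v in range(v0,v1,dv):
        r=[]
        for u in us:
            d=at_depth(p,(u,v),0)
            if d is not None and lo<d[2]<hi and ymin<d[1]<ymax:r.append((u,d))
        if r: print(v,"u",r[0][0],r[-1][0],"mean",np.round(np.mean([x[1] for x in r],0),4))
E
python3 - <<'E'
from h import *
p=vision.grab_frame("side");np.save("pics/side6.npy",p,allow_pickle=True)
column(p,168,200)
E
```

```text
168 u 312 321 mean [ 0.5915 -0.038   0.1797]
169 u 312 321 mean [ 0.5921 -0.0439  0.1729]
170 u 300 321 mean [ 0.6061 -0.0596  0.1592]
171 u 300 321 mean [ 0.611  -0.0688  0.1499]
172 u 300 321 mean [ 0.6121 -0.0703  0.1456]
173 u 300 321 mean [ 0.6127 -0.0771  0.138 ]
174 u 300 321 mean [ 0.6126 -0.0759  0.1354]
175 u 300 321 mean [ 0.6126 -0.0754  0.1324]
176 u 300 321 mean [ 0.6125 -0.074   0.1299]
177 u 300 321 mean [ 0.6122 -0.0714  0.1282]
178 u 300 321 mean [ 0.6124 -0.0732  0.1237]
179 u 300 321 mean [ 0.6125 -0.0728  0.1206]
180 u 308 321 mean [ 0.6008 -0.0709  0.1191]
181 u 308 321 mean [ 0.5994 -0.0712  0.1156]
182 u 308 320 mean [ 0.6036 -0.077   0.1082]
183 u 308 312 mean [ 0.615  -0.0817  0.101 ]
184 u 308 312 mean [ 0.615  -0.0816  0.0976]
185 u 308 311 mean [ 0.6163 -0.0801  0.095 ]
186 u 308 311 mean [ 0.6163 -0.0793  0.0921]
187 u 308 311 mean [ 0.6162 -0.0782  0.0893]
188 u 308 311 mean [ 0.6161 -0.0771  0.0866]
189 u 308 311 mean [ 0.6165 -0.0797  0.0813]
190 u 308 311 mean [ 0.6162 -0.0768  0.0798]
191 u 308 311 mean [ 0.616  -0.0748  0.0777]
192 u 308 311 mean [ 0.6161 -0.0754  0.0737]
193 u 308 311 mean [ 0.6158 -0.0729  0.0719]
194 u 308 311 mean [ 0.6157 -0.0713  0.0695]
195 u 308 311 mean [ 0.6157 -0.0709  0.0662]
196 u 306 313 mean [ 0.6163 -0.0755  0.0594]
197 u 305 314 mean [ 0.6159 -0.0718  0.0585]
198 u 305 314 mean [ 0.6153 -0.0662  0.0589]
199 u 306 313 mean [ 0.6148 -0.0621  0.0582]
```

Request:
servo_tool:
  increments:
    - {"fingers":1,"spin":0,"travel":[0,0,-3]}
    - {"fingers":1,"spin":0,"travel":[0,-4,-2]}
    - {"fingers":1,"spin":0,"travel":[0,-5,-1]}
    - {"fingers":1,"spin":0,"travel":[0,-4,0]}
    - {"fingers":1,"spin":0,"travel":[0,0,0]}

```text
t: 24.62
ee_pos: [0.5905, -0.077, 0.1269]
orientation: [1.0, -0.011, -0.001, 0.0]
force: [3.5, -1.9, -15.7]
finger_gap: 0.0268
```

```bash
python3 - <<'E'
from h import *
p=vision.grab_frame("side");np.save("pics/side7.npy",p,allow_pickle=True)
st()
column(p,180,206,dv=2)
E
```

```text
{'t': 24.675, 'joints': [0.0882, 0.4231, -0.0838, 1.8817, 0.046, 0.8397, -1.6113], 'ee_pos': [0.5906, -0.0771, 0.1269], 'orientation': [0.9999, -0.0107, -0.0005, -0.0001], 'force': [3.8451, -0.6397, -17.1149], 'finger_gap': 0.0271}
180 u 300 321 mean [ 0.6111 -0.0611  0.1248]
182 u 308 321 mean [ 0.5989 -0.0614  0.1186]
184 u 308 311 mean [ 0.615  -0.0692  0.1058]
186 u 308 311 mean [ 0.6155 -0.073   0.0963]
188 u 308 311 mean [ 0.6155 -0.072   0.09  ]
190 u 308 311 mean [ 0.6149 -0.0702  0.0843]
192 u 308 311 mean [ 0.6153 -0.0691  0.0781]
194 u 308 311 mean [ 0.6152 -0.0673  0.0722]
196 u 306 313 mean [ 0.6159 -0.0722  0.0617]
198 u 305 314 mean [ 0.6152 -0.0654  0.0594]
200 u 307 312 mean [ 0.6147 -0.0604  0.0559]
202 u 310 310 mean [ 0.6138 -0.0648  0.0457]
204 u 300 318 mean [ 6.091e-01 -2.000e-04  8.510e-02]
```

Request:
servo_tool:
  increments:
    - {"fingers":1,"spin":0,"travel":[0,-4,-1]}
    - {"fingers":1,"spin":0,"travel":[0,-5,-1]}
    - {"fingers":1,"spin":0,"travel":[0,-5,0]}
    - {"fingers":1,"spin":0,"travel":[0,0,0]}
  newtons: 30

```text
t: 25.18
ee_pos: [0.5912, -0.063, 0.1295]
orientation: [1.0, -0.011, -0.0, 0.0]
force: [2.8, -2.8, -15.2]
finger_gap: 0.0266
```

```bash
python3 - <<'E'
from h import *
p=vision.grab_frame("side");np.save("pics/side7.npy",p,allow_pickle=True)
st()
column(p,180,206,dv=2)
cv2.imwrite("pics/g8.png",cv2.resize(p["img"][155:225,280:345],None,fx=8,fy=8,interpolation=cv2.INTER_NEAREST))
E
```

```text
{'t': 25.225, 'joints': [0.0672, 0.418, -0.0873, 1.8827, 0.0479, 0.8429, -1.6367], 'ee_pos': [0.5912, -0.0631, 0.1295], 'orientation': [0.9999, -0.0107, -0.0001, 0.0002], 'force': [3.2102, -3.7289, -14.575], 'finger_gap': 0.0264}
180 u 300 321 mean [ 0.6095 -0.0468  0.1342]
182 u 300 321 mean [ 0.6095 -0.0462  0.1279]
184 u 306 321 mean [ 0.6015 -0.0501  0.1191]
186 u 307 310 mean [ 0.6168 -0.0593  0.1053]
188 u 307 310 mean [ 0.6174 -0.0635  0.0956]
190 u 307 311 mean [ 0.6159 -0.0623  0.0896]
192 u 307 311 mean [ 0.6161 -0.0637  0.0817]
194 u 307 311 mean [ 0.6161 -0.0621  0.0758]
196 u 306 312 mean [ 0.617  -0.0693  0.0637]
198 u 305 313 mean [ 0.6165 -0.0644  0.06  ]
200 u 305 313 mean [ 0.6158 -0.0574  0.0579]
204 u 300 320 mean [ 0.6078 -0.0033  0.083 ]
```

View pics/g8.png

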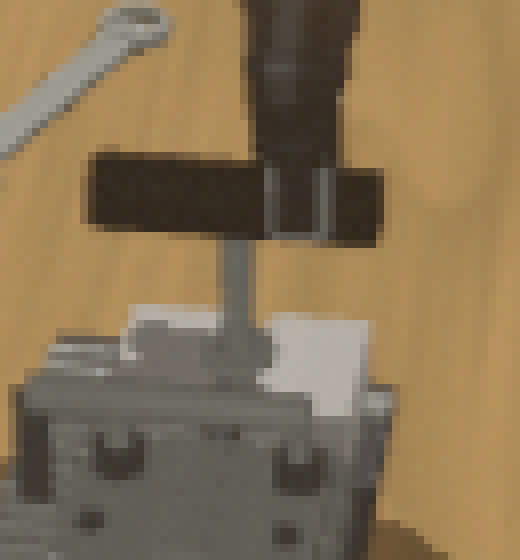

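Request:
servo_tool:
  increments:
    - {"fingers":1,"spin":0,"travel":[0,0,4]}
    - {"fingers":1,"spin":0,"travel":[0,0,4]}
    - {"fingers":0.2,"spin":0,"travel":[0,0,1]}
    - {"fingers":0.2,"spin":0,"travel":[0,0,3]}
    - {"fingers":-0.1,"spin":0,"travel":[0,0,5]}
    - {"fingers":-0.1,"spin":0,"travel":[7,0,5]}
    - {"fingers":-0.1,"spin":0,"travel":[12,0,3]}
    - {"fingers":-0.1,"spin":0,"travel":[8,0,0]}
    - {"fingers":-0.1,"spin":0,"travel":[0,0,0]}

```text
t: 26.35
ee_pos: [0.619, -0.0634, 0.1043]
orientation: [1.0, -0.011, 0.0, -0.0]
force: [-0.2, 0.8, -0.5]
finger_gap: 0.0467
```

```bash
python3 - <<'E'
from h import *
p=vision.grab_frame("side");np.save("pics/side8.npy",p,allow_pickle=True)
st()
column(p,180,206,dv=2)
cv2.imwrite("pics/g9.png",cv2.resize(p["img"][155:225,280:345],None,fx=8,fy=8,interpolation=cv2.INTER_NEAREST))
E
```

```text
{'t': 26.4, 'joints': [0.0629, 0.4877, -0.0833, 1.8356, 0.0532, 0.8205, -1.639], 'ee_pos': [0.6185, -0.0635, 0.1043], 'orientation': [0.9999, -0.0106, -0.0001, -0.0001], 'force': [-0.364, -1.2023, 0.0086], 'finger_gap': 0.0469}
180 u 300 321 mean [ 0.6081 -0.0382  0.1398]
182 u 300 321 mean [ 0.6078 -0.0344  0.1357]
184 u 300 321 mean [ 0.6093 -0.0457  0.1215]
186 u 300 321 mean [ 0.6094 -0.0452  0.1151]
188 u 303 311 mean [ 0.6175 -0.0355  0.1143]
190 u 303 311 mean [ 0.6182 -0.0346  0.1081]
192 u 303 311 mean [ 0.6186 -0.0371  0.0997]
194 u 307 311 mean [ 0.6161 -0.0627  0.0754]
196 u 308 311 mean [ 0.6151 -0.0654  0.0666]
198 u 308 311 mean [ 0.6149 -0.063   0.0611]
200 u 305 313 mean [ 0.617  -0.068   0.0504]
202 u 305 313 mean [ 0.6165 -0.0625  0.0471]
204 u 300 318 mean [0.609  0.     0.0853]
```

View pics/g9.png

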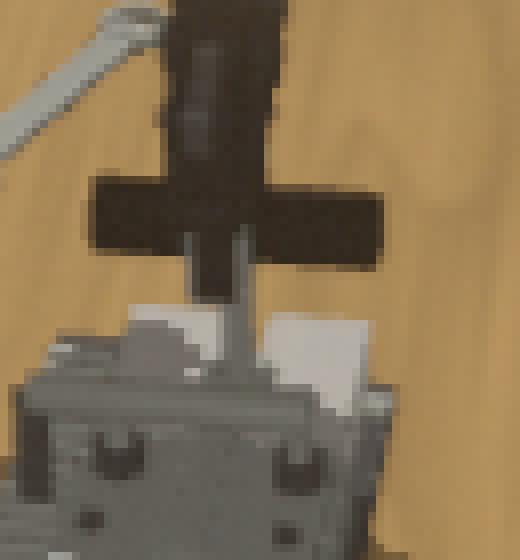

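Request:
servo_tool:
  increments:
    - {"fingers":-0.1,"spin":0,"travel":[-2.3,0,0]}
    - {"fingers":1,"spin":0,"travel":[0,0,0]}
    - {"fingers":1,"spin":0,"travel":[0,0,0]}
    - {"fingers":1,"spin":0,"travel":[0,0,0]}
    - {"fingers":1,"spin":0,"travel":[0,0,0]}
  newtons: 60

```text
t: 27.02
ee_pos: [0.6162, -0.0636, 0.1049]
orientation: [1.0, -0.011, 0.0, 0.0]
force: [-1.4, -0.8, 6.0]
finger_gap: 0.0261
```

Request:
servo_tool:
  increments:
    - {"fingers":1,"spin":0,"travel":[0,0,-3]}
    - {"fingers":1,"spin":0,"travel":[0,5,0]}
    - {"fingers":1,"spin":0,"travel":[-0.2,15,0]}
    - {"fingers":1,"spin":0,"travel":[-0.3,20,0]}
    - {"fingers":1,"spin":0,"travel":[-0.3,20,0]}
    - {"fingers":1,"spin":0,"travel":[-0.3,20,0]}
    - {"fingers":1,"spin":0,"travel":[0,10,0]}
    - {"fingers":1,"spin":0,"travel":[0,0,0]}

```text
t: 28.02
ee_pos: [0.6128, -0.1543, 0.1074]
orientation: [1.0, -0.011, -0.0, -0.0]
force: [-0.0, 0.8, -1.6]
finger_gap: 0.0266
```

```bash
python3 - <<'E'
from h import *
p=vision.grab_frame("side");np.save("pics/side9.npy",p,allow_pickle=True)
st()
cv2.imwrite("pics/h1.png",cv2.resize(p["img"][135:215,270:350],None,fx=7,fy=7,interpolation=cv2.INTER_NEAREST))
E
```

```text
{'t': 28.075, 'joints': [0.1955, 0.4973, -0.0684, 1.8107, 0.0435, 0.8352, -1.4861], 'ee_pos': [0.613, -0.1533, 0.1074], 'orientation': [0.9999, -0.0107, -0.0, -0.0002], 'force': [0.204, 0.0617, -2.5105], 'finger_gap': 0.0262}
```

View pics/h1.png

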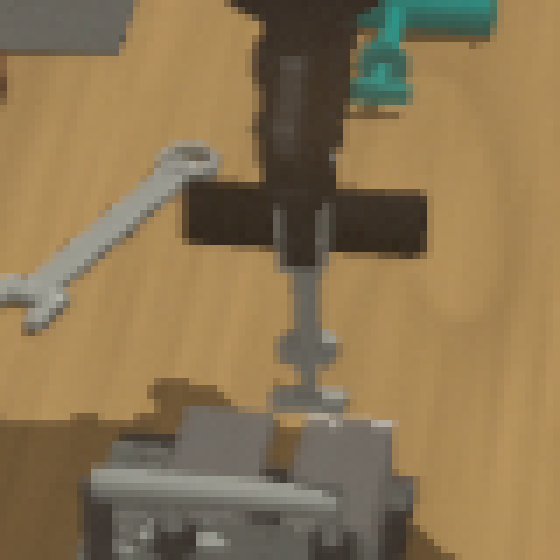

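Request:
servo_tool:
  increments:
    - {"fingers":1,"spin":0,"travel":[0,0,-20]}
    - {"fingers":1,"spin":-0.18,"travel":[0,0,-30]}
    - {"fingers":1,"spin":-0.18,"travel":[0,0,-30]}
    - {"fingers":1,"spin":-0.18,"travel":[0,0,-15]}
    - {"fingers":1,"spin":-0.18,"travel":[0,0,0]}
    - {"fingers":1,"spin":-0.18,"travel":[0,0,0]}
    - {"fingers":1,"spin":-0.18,"travel":[0,0,0]}
    - {"fingers":1,"spin":-0.18,"travel":[0,0,0]}
    - {"fingers":1,"spin":-0.18,"travel":[0,0,0]}
    - {"fingers":1,"spin":-0.117,"travel":[0,0,0]}

```text
t: 29.32
ee_pos: [0.6133, -0.1527, 0.2041]
orientation: [0.717, 0.697, 0.0, 0.001]
force: [1.4, -0.1, -2.4]
finger_gap: 0.026
```

```bash
python3 - <<'E'
from h import *
p=vision.grab_frame("top");np.save("pics/top9.npy",p,allow_pickle=True)
st()
cv2.imwrite("pics/h2.png",cv2.resize(p["img"][150:250,220:380],None,fx=5,fy=5,interpolation=cv2.INTER_CUBIC))
p=vision.grab_frame("side");np.save("pics/side10.npy",p,allow_pickle=True)
cv2.imwrite("pics/h3.png",cv2.resize(p["img"][100:230,260:360],None,fx=5,fy=5,interpolation=cv2.INTER_CUBIC))
to(.622,.0609,.2,88)
E
```

```text
{'t': 29.375, 'joints': [0.4447, 0.4163, -0.3941, 1.7217, 0.1818, 1.0385, -0.0356], 'ee_pos': [0.6133, -0.1528, 0.204], 'orientation': [0.7155, 0.6986, 0.0002, 0.0006], 'force': [-0.2923, 0.4467, -1.3236], 'finger_gap': 0.0264}
t 29.43 pos [ 0.6132 -0.1529  0.2038] yaw 88.13 F [ 0.8 -0.9 -2.2] gap 0.0266
 travel now-axes [214.    1.8   3.8]
 spin 0.002 travel after spin [214.    1.3   3.8]
```

View pics/h2.png

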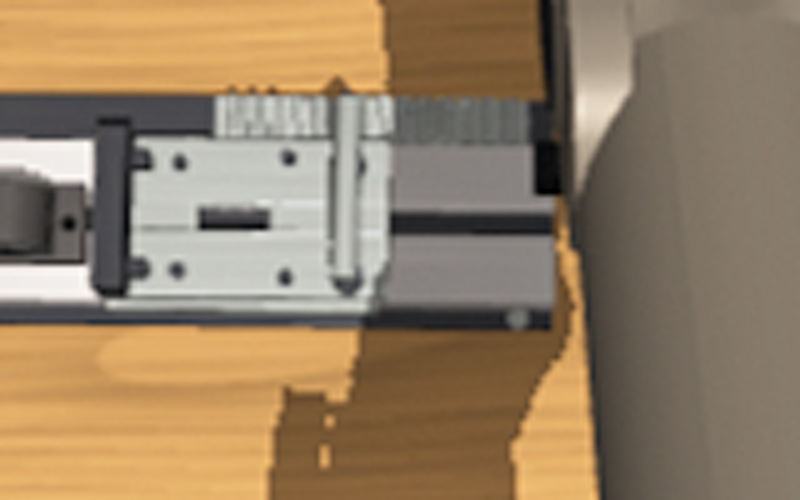

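View pics/h3.png

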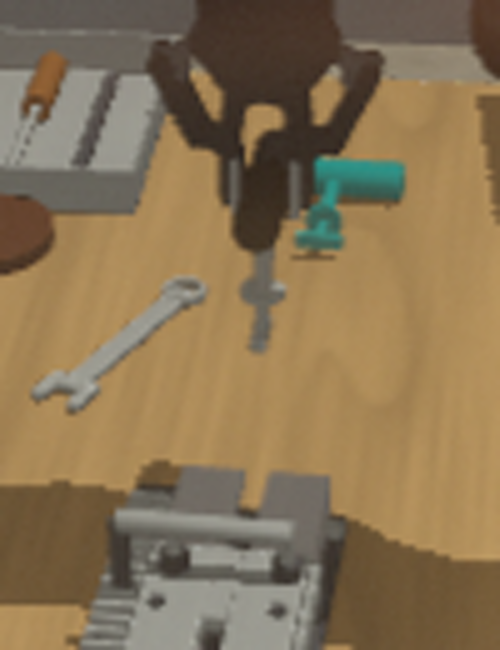

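```bash
python3 - <<'E'
from h import *
p=np.load("pics/top9.npy",allow_pickle=True).item()
f=lambda x,y,z:np.round(at_z(p,(x/5+220-.4,y/5+150-.4),z),4)
print(f(235,219,.05),f(199,219,.05),f(271,219,.05),f(235,207,.05),f(235,231,.05),"bar",f(347,190,.086))
g=cv2.cvtColor(p["img"],cv2.COLOR_BGR2GRAY).astype(float)
print(g[188:200,256:278].astype(int))
s=np.load("pics/side10.npy",allow_pickle=True).item()
for r in models.spot_point(vision.grab_frame("top"),"deck_slot")[:2]:print(r,at_z(p,r["xy"],.05))
q=vision.grab_frame("side")
for r in models.spot_point(q,"deck_slot")[:2]:print(r,at_z(q,r["xy"],.05))
for r in models.spot_point(q,"tbolt_head")[:3]:print(r,at_depth(q,r["xy"]))
column(q,138,174,lo=.08,hi=.25,us=range(300,325),ymin=-.2,ymax=0,dv=2)
cv2.imwrite("pics/h4.png",cv2.resize(q["img"][200:250,270:340],None,fx=10,fy=10,interpolation=cv2.INTER_NEAREST))
st()
E
```

```text
[0.6234 0.0595 0.05  ] [0.6239 0.0794 0.05  ] [0.6229 0.0395 0.05  ] [0.6302 0.0594 0.05  ] [0.6167 0.0596 0.05  ] bar [ 0.6313 -0.0045  0.086 ]
[[200 200 201 201 201 201 202 202 201 202 201 202 200 201 201 201 201 200
  201 200 200 198]
 [201 202 203 203 204 204 204 203 203 203 203 203 203 202 202 201 201 201
  200 199 199 199]
 [202 203 208 200 196 199 195 190 192 193 192 193 192 192 192 211 225 223
  214 203 212 221]
 [199 199 204 167 132 142 139 139 156 157 148 150 158 166 151 157 168 175
  193 202 206 211]
 [198 198 204 141  65  82  83  87 101 100  94  93 101 107  95  84  80 102
  173 202 201 199]
 [198 199 205 144  62  74  74  74  74  74  75  74  74  76  74  75  72  96
  172 201 200 200]
 [199 200 204 144  44  50  50  50  50  51  51  51  51  52  52  50  48  88
  170 201 198 197]
 [160 169 181 121  28  30  31  29  29  30  30  28  23  17  19  16  12  68
  153 183 180 180]
 [180 186 190 178 169 170 171 170 171 170 169 170 169 169 182 194 190 192
  202 208 206 206]
 [202 201 200 202 204 203 204 204 204 203 203 205 204 203 209 213 212 210
  209 207 206 207]
 [199 198 199 199 200 199
[... 849 characters left out ...]
 [ 0.6134 -0.1301  0.1827]
152 u 311 314 mean [ 0.6141 -0.1478  0.166 ]
154 u 310 314 mean [ 0.6155 -0.1472  0.1596]
156 u 308 315 mean [ 0.6178 -0.1538  0.1489]
158 u 308 316 mean [ 0.6155 -0.1455  0.1471]
160 u 309 315 mean [ 0.6149 -0.1398  0.1436]
162 u 311 313 mean [ 0.616  -0.1491  0.1313]
164 u 311 313 mean [ 0.6164 -0.1517  0.1227]
166 u 310 313 mean [ 0.6173 -0.1455  0.1195]
168 u 310 312 mean [ 0.6175 -0.1341  0.1195]
170 u 310 312 mean [ 0.6178 -0.1356  0.1116]
{'t': 29.675, 'joints': [0.4432, 0.4173, -0.3913, 1.7225, 0.1807, 1.037, -0.0467], 'ee_pos': [0.6131, -0.1532, 0.2028], 'orientation': [0.7199, 0.694, 0.0, 0.0002], 'force': [-0.1513, -0.0849, -3.059], 'finger_gap': 0.0261}
```

View pics/h4.png

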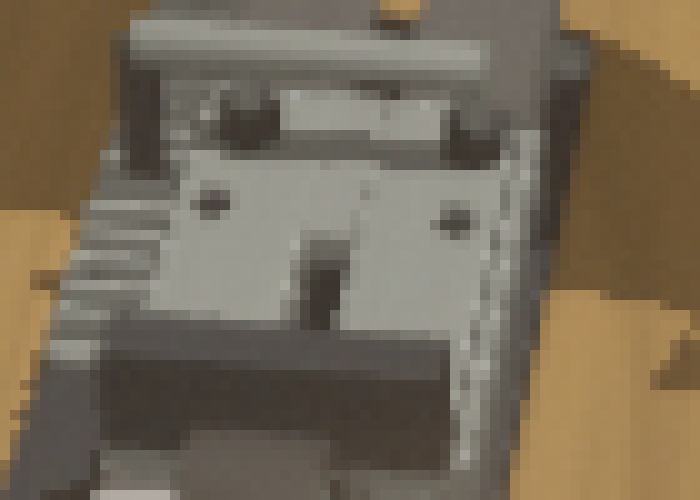

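```bash
python3 - <<'E'
from h import *
q=np.load("pics/side10.npy",allow_pickle=True).item()
f=lambda x,y,z:np.round(at_z(q,(x/10+270-.45,y/10+200-.45),z),4)
print("hole -y edge",f(322,238,.05),"row285 L,R",f(299,285,.05),f(345,285,.05),"row 320",f(302,320,.05),f(336,320,.05), "row250",f(303,250,.05),f(350,250,.05))
g=cv2.cvtColor(q["img"],cv2.COLOR_BGR2GRAY).astype(int);print(g[221:236,296:310])
print("deck depth z",[np.round(at_depth(q,(u,v),1),4).tolist() for u,v in[(292,226),(312,228)]])
E
```

```text
hole -y edge [0.6247 0.0434 0.05  ] row285 L,R [0.6283 0.0644 0.05  ] [0.6159 0.0632 0.05  ] row 320 [0.6256 0.0792 0.05  ] [0.6166 0.0784 0.05  ] row250 [0.6292 0.0491 0.05  ] [0.6164 0.0479 0.05  ]
[[152 152 153 155 154 154 153 153 152 145 157 154 151 152]
 [153 153 154 155 150 152 154 152 153 141 150 152 152 152]
 [154 153 155 157 136 131 132 139 143 135 148 153 152 153]
 [153 154 155 167 126 103 105 106 107 132 148 152 151 154]
 [154 153 154 149 112  99 101 101  99 148 155 152 152 152]
 [155 154 156 132 102  78  78  80  83 141 154 152 153 153]
 [155 155 157 119  88  67  59  59  98 144 154 153 154 154]
 [155 155 167 127  79  59  55  55 116 148 154 152 152 153]
 [155 156 149 132  87  57  55  55 144 155 153 152 153 155]
 [155 156 131 107  72  55  54  59 141 154 153 153 154 154]
 [157 157 129 104  72  55  54 100 145 152 152 152 153 153]
 [111 111  99  87  70  62  55  96 144 153 152 153 154 154]
 [ 84  84  84  82  79  79  78  82  92 100 101 107 109 109]
 [ 80  80  82  81  80  82  81  80  81  82  82  83  85  85]
 [ 81  82  80  82  81  82  81  80  81  82  80  81  81  79]]
deck depth z [[0.6496, 0.058, 0.0505], [0.5945, 0.0614, 0.0503]]
```

Request:
servo_tool:
  increments:
    - {"fingers":1,"spin":0,"travel":[20,-0.4,0]}
    - {"fingers":1,"spin":0,"travel":[40,-0.4,0]}
    - {"fingers":1,"spin":0,"travel":[50,-0.4,0]}
    - {"fingers":1,"spin":0,"travel":[50,-0.4,0]}
    - {"fingers":1,"spin":0,"travel":[34,-0.4,10]}
    - {"fingers":1,"spin":0,"travel":[15,0,17]}
    - {"fingers":1,"spin":0,"travel":[5,0,15]}
    - {"fingers":1,"spin":0,"travel":[0,0,8]}
    - {"fingers":1,"spin":0,"travel":[0,0,0]}
    - {"fingers":1,"spin":0,"travel":[0,0,0]}

```text
t: 30.92
ee_pos: [0.6188, 0.0596, 0.1528]
orientation: [0.72, 0.694, 0.0, 0.0]
force: [-0.2, 0.2, -3.2]
finger_gap: 0.0262
```

```bash
python3 - <<'E'
from h import *
q=vision.grab_frame("side");np.save("pics/side11.npy",q,allow_pickle=True)
cv2.imwrite("pics/i1.png",cv2.resize(q["img"][160:250,260:350],None,fx=6.6,fy=6.6,interpolation=cv2.INTER_NEAREST))
to(.6185,.061,.15,88)
column(q,196,232,lo=.045,hi=.2,us=range(296,312),ymin=.03,ymax=.075,dv=2)
E
```

```text
t 30.98 pos [0.6188 0.0598 0.1529] yaw 87.93 F [ 0.4 -0.2 -2.2] gap 0.0263
 travel now-axes [ 1.2 -0.4  2.9]
 spin -0.001 travel after spin [ 1.2 -0.4  2.9]
196 u 307 311 mean [0.6003 0.0697 0.1611]
198 u 307 311 mean [0.6006 0.0678 0.1535]
200 u 307 309 mean [0.603  0.0705 0.149 ]
208 u 304 304 mean [0.6155 0.0583 0.1136]
210 u 300 303 mean [0.6213 0.0654 0.1119]
212 u 298 305 mean [0.6226 0.057  0.099 ]
214 u 297 306 mean [0.6221 0.0616 0.0959]
216 u 298 306 mean [0.6198 0.0692 0.0951]
218 u 300 304 mean [0.6203 0.0718 0.0904]
220 u 297 305 mean [0.6248 0.0483 0.0654]
222 u 296 311 mean [0.6197 0.0432 0.0549]
224 u 296 311 mean [0.6186 0.0522 0.0551]
226 u 296 311 mean [0.6152 0.0546 0.0503]
228 u 296 311 mean [0.6156 0.0638 0.0507]
230 u 296 311 mean [0.6113 0.0713 0.0501]
```

View pics/i1.png

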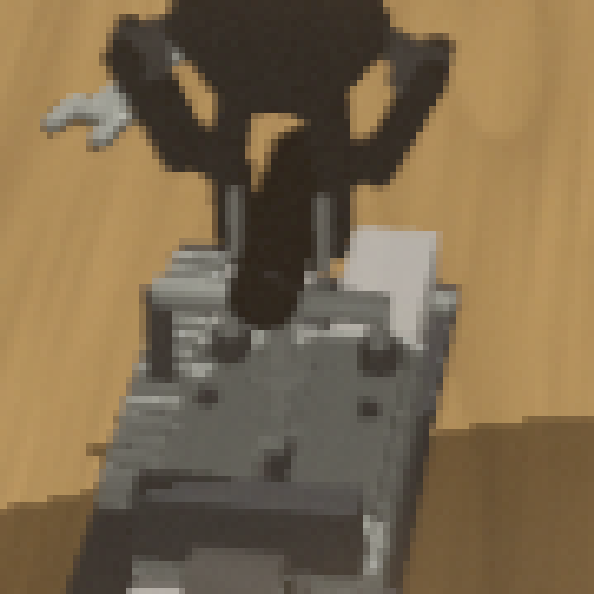

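```bash
python3 - <<'E'
from h import *
q=np.load("pics/side11.npy",allow_pickle=True).item()
c=q["img"][202:238,284:322];c=cv2.normalize(np.clip(c.astype(float),40,130),None,0,255,cv2.NORM_MINMAX).astype(np.uint8)
cv2.imwrite("pics/i2.png",cv2.resize(c,None,fx=15,fy=15,interpolation=cv2.INTER_CUBIC))
for v in range(208,232):
    print(v,[None if (d:=at_depth(q,(u,v),0)) is None else round(float(d[2]),3) for u in range(296,309)])
E
```

```text
208 [0.152, 0.151, 0.151, 0.151, 0.151, 0.151, 0.155, 0.153, 0.114, 0.036, 0.013, 0.016, 0.072]
209 [0.057, 0.061, 0.148, 0.147, 0.15, 0.151, 0.116, 0.115, 0.049, 0.052, 0.051, 0.014, 0.011]
210 [0.061, 0.059, 0.05, 0.05, 0.112, 0.115, 0.111, 0.11, 0.05, 0.05, 0.051, 0.05, 0.05]
211 [0.061, 0.058, 0.051, 0.052, 0.107, 0.106, 0.11, 0.106, 0.049, 0.049, 0.048, 0.049, 0.048]
212 [0.058, 0.056, 0.094, 0.094, 0.104, 0.104, 0.105, 0.104, 0.094, 0.094, 0.05, 0.049, 0.051]
213 [0.054, 0.095, 0.094, 0.094, 0.099, 0.102, 0.102, 0.098, 0.092, 0.094, 0.096, 0.054, 0.053]
214 [0.048, 0.095, 0.093, 0.094, 0.097, 0.1, 0.098, 0.098, 0.093, 0.096, 0.094, 0.048, 0.051]
215 [0.05, 0.096, 0.095, 0.096, 0.097, 0.096, 0.094, 0.095, 0.094, 0.094, 0.096, 0.047, 0.048]
216 [0.049, None, 0.096, 0.095, 0.097, 0.094, 0.094, 0.093, 0.097, 0.096, 0.093, 0.05, 0.048]
217 [0.052, 0.051, 0.09, 0.093, 0.097, 0.094, 0.096, 0.096, 0.094, 0.091, 0.05, 0.052, 0.049]
218 [0.051, 0.051, 0.051, 0.05, 0.09, 0.092, 0.092, 0.094, 0.088, 0.053, 0.049, 0.049, 0.047]
219 [0.048, 0.053, 0.05, 0.048, 0.08, 0.081, 0.078, 0.079, 0.06
[... 440 characters left out ...]
 0.067, 0.062, 0.047, 0.05, 0.051, 0.05, 0.049]
225 [0.053, 0.052, 0.049, 0.067, 0.071, 0.068, 0.069, 0.043, 0.041, 0.049, 0.053, 0.05, 0.048]
226 [0.05, 0.048, 0.049, 0.069, 0.067, 0.067, 0.067, 0.04, 0.042, 0.052, 0.051, 0.052, 0.053]
227 [0.049, 0.049, 0.049, 0.063, 0.067, 0.063, 0.062, 0.014, 0.05, 0.046, 0.048, 0.048, 0.05]
228 [0.05, 0.046, 0.052, 0.04, 0.014, 0.058, 0.059, 0.014, 0.05, 0.05, 0.05, 0.047, 0.049]
229 [0.05, 0.048, 0.051, 0.042, 0.012, 0.011, 0.012, 0.013, 0.052, 0.052, 0.05, 0.052, 0.052]
230 [0.051, 0.053, 0.049, 0.037, 0.011, 0.011, 0.013, 0.011, 0.05, 0.05, 0.051, 0.052, 0.05]
231 [0.048, 0.048, 0.048, 0.034, 0.013, 0.009, 0.01, 0.048, 0.049, 0.05, 0.05, 0.051, 0.05]
```

View pics/i2.png

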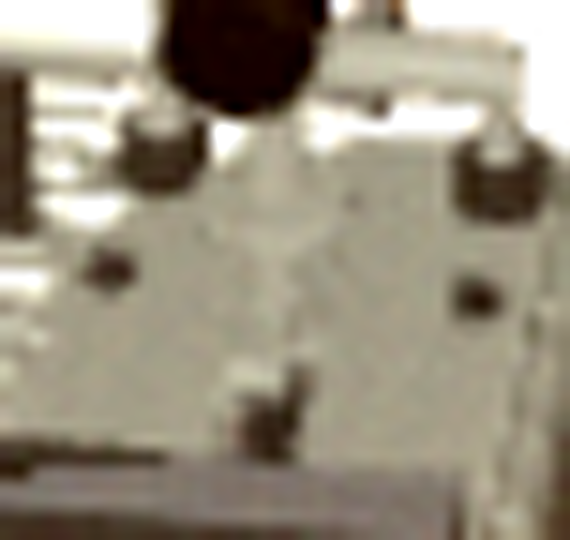

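```bash
python3 - <<'E'
from h import *
q=np.load("pics/side11.npy",allow_pickle=True).item()
for v in range(220,229):
    print(v,[(u,np.round(d[:2],4).tolist(),round(d[2],3)) for u in range(298,306) if .055<(d:=at_depth(q,(u,v),0))[2]<.085])
for v in(213,214,215,216):
    r=[d for u in range(296,309) if (d:=at_depth(q,(u,v),0)) is not None and .09<d[2]<.1];r=np.array(r);print("collar",v,r[0],r[-1])
# hole edges at deck plane subpixel rows 228-231
g=cv2.cvtColor(q["img"],cv2.COLOR_BGR2GRAY).astype(int);print(g[218:234,294:310])
E
```

```text
220 [(300, [0.6271, 0.0582], np.float64(0.073)), (301, [0.6235, 0.0643], np.float64(0.078)), (302, [0.6208, 0.0647], np.float64(0.078)), (303, [0.6187, 0.0601], np.float64(0.075)), (304, [0.6176, 0.0482], np.float64(0.066))]
221 [(300, [0.6264, 0.0634], np.float64(0.073)), (301, [0.6239, 0.0624], np.float64(0.073)), (302, [0.6213, 0.0616], np.float64(0.072)), (303, [0.6183, 0.0635], np.float64(0.074))]
222 [(300, [0.6265, 0.0632], np.float64(0.07)), (301, [0.6239, 0.0629], np.float64(0.07)), (302, [0.6211, 0.0635], np.float64(0.071)), (303, [0.6186, 0.0619], np.float64(0.07))]
223 [(300, [0.6263, 0.0652], np.float64(0.068)), (301, [0.6231, 0.0687], np.float64(0.071)), (302, [0.6212, 0.0631], np.float64(0.067)), (303, [0.6181, 0.0661], np.float64(0.069))]
224 [(299, [0.6284, 0.0701], np.float64(0.068)), (300, [0.626, 0.0682], np.float64(0.067)), (301, [0.6231, 0.069], np.float64(0.068)), (302, [0.6206, 0.0679], np.float64(0.067)), (303, [0.6188, 0.0612], np.float64(0.062))]
225 [(299, [0.6282, 0.0722], np.float64(0.067)), (300, [0.6248, 0.077], np.float64(0.071)), (301, [0.6226, 0.073
[... 1217 characters left out ...]
  91  94  92  94  95  95  96]
 [ 94  95  97  97  97  94  95  97  97  91  98  97  96  95  94  95]
 [ 95  96  95  96  97  97  98  97 100  98 102  99  96  94  96  95]
 [ 96  96  97  96  97 106 108 104 100  82  85  94  97  95  94  97]
 [ 96  97  96  96  99 104 105 105 100  72  77  92  95  95  93  96]
 [ 95  97  98  97 101  94  81  79  81  62  76  94  96  94  96  97]
 [ 97  97  97  97  95  94  75  60  59  56  87  97  95  96  95  96]
 [ 96  97  97  97  89  84  63  54  54  57  89  96  95  94  97  97]
 [ 98  97  98  97  91  84  64  55  54  73  91  95  95  96  96  96]
 [ 65  81  88  88  83  78  68  60  56  69  92  95  94  96  97  96]
 [ 80  83  82  83  82  82  80  81  79  80  82  86  88  86  86  87]]
```

Request:
servo_tool:
  increments:
    - {"fingers":1,"spin":0,"travel":[1.2,0,0]}
    - {"fingers":1,"spin":0,"travel":[0,0,5]}
    - {"fingers":1,"spin":0,"travel":[0,0,5]}
    - {"fingers":1,"spin":0,"travel":[0,0,4]}
    - {"fingers":1,"spin":0,"travel":[0,0,2]}
    - {"fingers":1,"spin":0,"travel":[0,0,0]}
  newtons: 40

```text
t: 31.72
ee_pos: [0.6185, 0.0618, 0.1363]
orientation: [0.719, 0.695, -0.0, -0.0]
force: [-0.4, 0.2, -0.9]
finger_gap: 0.0262
```

Request:
servo_tool:
  increments:
    - {"fingers":1,"spin":0,"travel":[0,0.5,5]}
    - {"fingers":1,"spin":0,"travel":[0,0.5,5]}
    - {"fingers":1,"spin":0,"travel":[0,0.5,4]}
    - {"fingers":1,"spin":0,"travel":[0,0,0]}

```text
t: 32.22
ee_pos: [0.6199, 0.0617, 0.122]
orientation: [0.719, 0.695, -0.0, -0.0]
force: [0.5, -0.5, -2.2]
finger_gap: 0.0264
```

Request:
servo_tool:
  increments:
    - {"fingers":1,"spin":0,"travel":[0,0.6,3]}
    - {"fingers":1,"spin":0,"travel":[0,0.6,3]}
    - {"fingers":1,"spin":0,"travel":[0,0.4,3]}
    - {"fingers":1,"spin":0,"travel":[0,0,1]}
    - {"fingers":1,"spin":0,"travel":[0,0,0]}

```text
t: 32.85
ee_pos: [0.622, 0.0618, 0.1131]
orientation: [0.719, 0.695, 0.0, 0.0]
force: [-0.4, -0.2, 6.4]
finger_gap: 0.0262
```

```bash
python3 - <<'E'
from h import *
q=vision.grab_frame("side");np.save("pics/side12.npy",q,allow_pickle=True)
c=q["img"][160:240,265:345]
cv2.imwrite("pics/j1.png",cv2.resize(c,None,fx=7,fy=7,interpolation=cv2.INTER_CUBIC))
st()
column(q,208,232,lo=.053,hi=.12,us=range(294,312),ymin=.03,ymax=.09)
E
```

```text
{'t': 32.9, 'joints': [0.124, 0.5138, -0.4279, 1.8063, 0.2685, 0.8778, -0.4629], 'ee_pos': [0.6221, 0.0618, 0.1131], 'orientation': [0.7194, 0.6946, 0.0004, 0.0003], 'force': [-1.8658, -0.3505, 6.9149], 'finger_gap': 0.0262}
208 u 311 311 mean [0.5962 0.0638 0.119 ]
209 u 294 311 mean [0.6082 0.0695 0.1191]
210 u 294 310 mean [0.6095 0.0713 0.1171]
211 u 294 310 mean [0.6095 0.0715 0.114 ]
212 u 294 308 mean [0.6146 0.0716 0.1105]
213 u 306 308 mean [0.6058 0.0734 0.1091]
220 u 303 303 mean [0.6185 0.0612 0.0757]
221 u 303 303 mean [0.6185 0.0616 0.0727]
222 u 301 303 mean [0.6207 0.0661 0.0726]
223 u 296 303 mean [0.6261 0.0638 0.067 ]
224 u 294 304 mean [0.6267 0.0607 0.0612]
225 u 297 305 mean [0.625  0.0633 0.0599]
226 u 296 305 mean [0.6252 0.065  0.0577]
227 u 296 305 mean [0.6242 0.0671 0.0561]
228 u 296 305 mean [0.6246 0.0706 0.0554]
229 u 296 304 mean [0.6239 0.0744 0.055 ]
231 u 297 297 mean [0.6326 0.0819 0.0535]
```

View pics/j1.png

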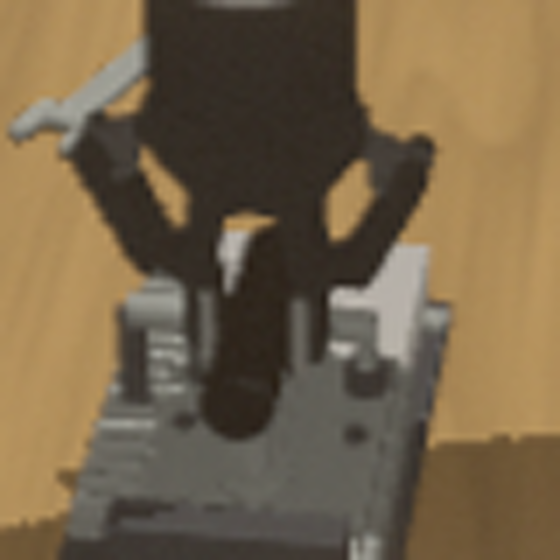

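Request:
servo_tool:
  increments:
    - {"fingers":1,"spin":0,"travel":[0,0.5,1.5]}
    - {"fingers":1,"spin":-0.1,"travel":[0,0.5,0]}
    - {"fingers":1,"spin":-0.17,"travel":[0,0.4,0]}
    - {"fingers":1,"spin":-0.18,"travel":[0,0,0]}
    - {"fingers":1,"spin":-0.18,"travel":[0,0,0]}
    - {"fingers":1,"spin":-0.18,"travel":[0,0,0]}
  newtons: 60

```text
t: 33.65
ee_pos: [0.6245, 0.0628, 0.1128]
orientation: [0.385, 0.923, 0.001, 0.001]
force: [-1.0, 2.1, 15.8]
finger_gap: 0.0263
```

Request:
servo_tool:
  increments:
    - {"fingers":1,"spin":-0.18,"travel":[0,0,0]}
    - {"fingers":1,"spin":-0.18,"travel":[0,0,0]}
    - {"fingers":1,"spin":-0.18,"travel":[0,0,0]}
    - {"fingers":1,"spin":-0.15,"travel":[0,0,0]}
    - {"fingers":1,"spin":-0.06,"travel":[0,0,0]}
    - {"fingers":1,"spin":0,"travel":[0,0,0]}
    - {"fingers":1,"spin":0,"travel":[0,0,0]}

```text
t: 34.52
ee_pos: [0.6244, 0.0623, 0.1128]
orientation: [0.023, 1.0, 0.0, 0.002]
force: [-1.8, 1.2, 18.4]
finger_gap: 0.0263
```

```bash
python3 - <<'E'
from h import *
q=vision.grab_frame("side");np.save("pics/side13.npy",q,allow_pickle=True)
cv2.imwrite("pics/k1.png",cv2.resize(q["img"][160:240,265:345],None,fx=7,fy=7,interpolation=cv2.INTER_CUBIC))
to(.6238,.0615,.113,178)
E
```

```text
t 34.58 pos [0.6244 0.0623 0.1128] yaw 177.37 F [-0.8  0.6 17.9] gap 0.0262
 travel now-axes [ 0.6 -0.9 -0.2]
 spin -0.011 travel after spin [ 0.6 -0.9 -0.2]
```

View pics/k1.png

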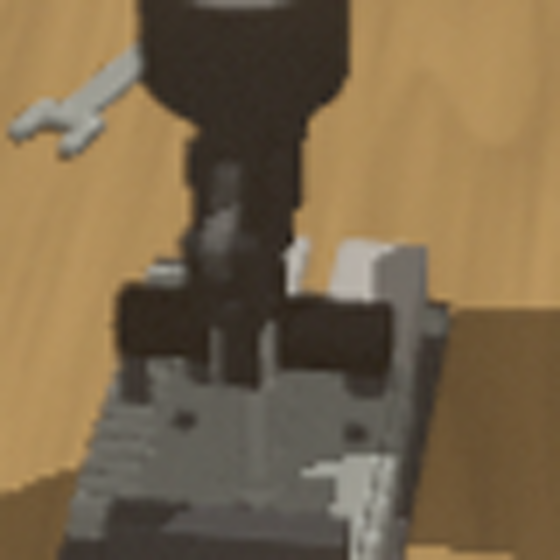

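Request:
servo_tool:
  increments:
    - {"fingers":1,"spin":-0.011,"travel":[0,0,-2.5]}
    - {"fingers":1,"spin":0,"travel":[0,0,0]}
    - {"fingers":-0.2,"spin":0,"travel":[0,0,0]}
    - {"fingers":-0.5,"spin":0,"travel":[0,0,0]}
    - {"fingers":-0.8,"spin":0,"travel":[0,0,0]}
    - {"fingers":-0.8,"spin":0,"travel":[0,0,-20]}
    - {"fingers":-0.8,"spin":0,"travel":[0,0,-40]}
    - {"fingers":-0.8,"spin":0,"travel":[0,0,-40]}
    - {"fingers":-0.8,"spin":0,"travel":[0,-40,-30]}
    - {"fingers":-0.8,"spin":0,"travel":[40,-55,0]}

```text
t: 35.83
ee_pos: [0.5851, -0.0272, 0.247]
orientation: [0.017, 1.0, 0.001, 0.003]
force: [0.8, -0.7, -0.3]
finger_gap: 0.077
```

Request:
servo_tool:
  increments:
    - {"fingers":-0.8,"spin":0,"travel":[50,-50,-10]}
    - {"fingers":-0.8,"spin":0,"travel":[50,-50,0]}
    - {"fingers":-0.8,"spin":0,"travel":[0,-50,0]}
    - {"fingers":-0.8,"spin":0,"travel":[0,-40,0]}
    - {"fingers":-0.8,"spin":0,"travel":[0,0,0]}

```text
t: 36.45
ee_pos: [0.4886, -0.2054, 0.2532]
orientation: [0.02, 1.0, -0.0, 0.0]
force: [0.5, 0.7, -0.7]
finger_gap: 0.077
```

```bash
python3 - <<'E'
from h import *
st()
q=vision.grab_frame("side");np.save("pics/side14.npy",q,allow_pickle=True)
cv2.imwrite("pics/l1.png",cv2.resize(q["img"][170:300,240:350],None,fx=4.6,fy=4.6,interpolation=cv2.INTER_CUBIC))
p=vision.grab_frame("top");np.save("pics/top14.npy",p,allow_pickle=True)
cv2.imwrite("pics/l2.png",cv2.resize(p["img"][155:230,175:345],None,fx=4.7,fy=4.7,interpolation=cv2.INTER_CUBIC))
cv2.imwrite("pics/l3.png",p["img"])
E
```

```text
{'t': 36.45, 'joints': [1.0058, 0.2738, -0.8523, 1.8743, 0.2318, 1.095, 1.5962], 'ee_pos': [0.4886, -0.2054, 0.2532], 'orientation': [0.0197, 0.9998, -0.0004, 0.0003], 'force': [0.5156, 0.7282, -0.7275], 'finger_gap': 0.077}
```

View pics/l1.png

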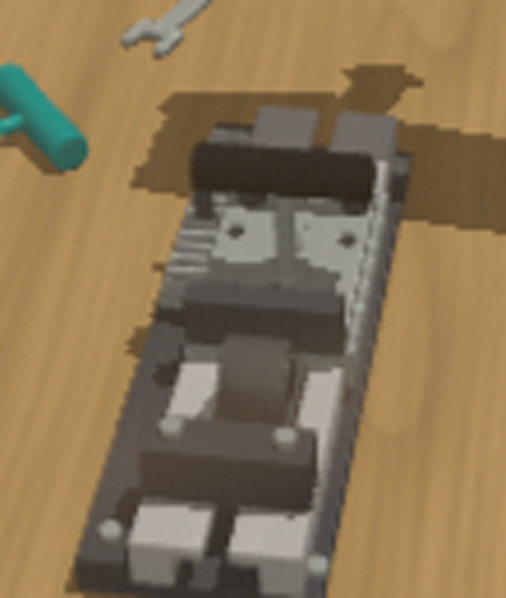

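View pics/l2.png

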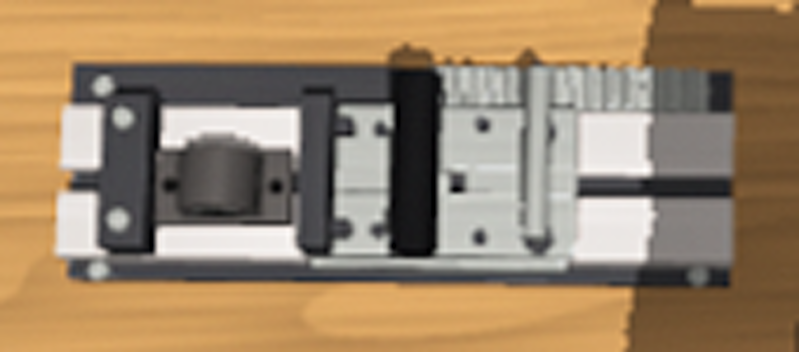

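View pics/l3.png

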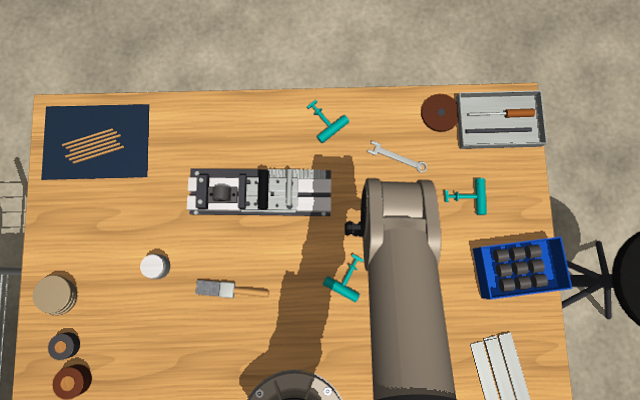

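```bash
python3 - <<'E'
from h import *
p=np.load("pics/top14.npy",allow_pickle=True).item();q=np.load("pics/side14.npy",allow_pickle=True).item()
f=lambda x,y,z:np.round(at_z(p,(x/4.7+175-.39,y/4.7+155-.39),z),4)
print("foot -y",f(291,187,.054),"foot +y",f(159,187,.054),"jaw top",f(303,150,.081))
print("hole vis -y edge",f(463,183,.05))
# handle from depth both cams
for nm,c in(("top",p),("side",q)):
    g=c["img"].max(2);pts=[]
    for v in range(150,235):
        for u in range(230,340):
            if g[v,u]<75 and (d:=at_depth(c,(u,v),0)) is not None and d[2]>.105 and d[2]<.15: pts.append(d)
    pts=np.array(pts);m=pts.mean(0);V=np.linalg.svd(pts-m)[2];a=V[0]*np.sign(V[0][0])
    print(nm,len(pts),m,"max z",np.percentile(pts[:,2],98),"dir",a,"yaw",np.degrees(np.arctan2(a[1],a[0])),"slope",np.degrees(np.arcsin(a[2])), pts[:,0].min(),pts[:,0].max())
# bar depth
for c in(p,q):
    pts=[d for v in range(150,235) for u in range(270,345) if (d:=at_depth(c,(u,v),0)) is not None and .07<d[2]<.095 and -.02<d[1]<.012 and .59<d[0]<.65]
    pts=np.array(pts);print("bar",pts.mean(0),np.percentile(pts[:,2],[50,90,98]))
column(q,214,234,lo=.052,hi=.105,us=range(294,312),ymin=.03,ymax=.09)
st()
E
```

```text
foot -y [0.622  0.1421 0.054 ] foot +y [0.624  0.2194 0.054 ] jaw top [0.6387 0.131  0.081 ]
hole vis -y edge [0.6225 0.0414 0.05  ]
top 399 [0.62208542 0.06208    0.13214391] max z 0.1392514714109852 dir [ 0.99946221 -0.03181808  0.00793134] yaw -1.8234065282300032 slope 0.45443733983710854 0.571076213248853 0.6744194509897697
side 405 [0.62085359 0.07289928 0.12720806] max z 0.13568958076393337 dir [ 9.98991752e-01 -4.48904078e-02 -5.75258628e-04] yaw -2.572895956516842 slope -0.032959893339989894 0.5701518127416324 0.6722899375752146
bar [ 0.62072188 -0.0017538   0.08526312] [0.0854867  0.0883223  0.09116192]<stdin>:17: RuntimeWarning: Mean of empty slice.
  ret = ret.dtype.type(ret / rcount)
Traceback (most recent call last):
IndexError: too many indices for array: array is 1-dimensional, but 2 were indexed
```

```bash
python3 - <<'E'
from h import *
st();print(ctrl.hand_in())
E
```

```text
{'t': 36.55, 'joints': [1.0027, 0.2732, -0.8553, 1.8757, 0.2311, 1.0944, 1.5946], 'ee_pos': [0.4892, -0.202, 0.2531], 'orientation': [0.0175, 0.9998, -0.0, 0.0004], 'force': [-0.8614, 1.2114, 1.2117], 'finger_gap': 0.0768}
the job is handed in; nothing more can be done
None
```

The carriage is set and locked, and the job was handed in at 36.6 s of the 72 s allowed; no verdict was returned.

- **Carriage:** I held up the release bar and slid the carriage until its jaw pressed the housing against the end stop at about 29 N. Trying the bar there, it stopped on a tooth at about 10 mm of lift. I drew back to the notch at 84 mm, and the bar dropped freely into it.
- **T-bolt:** I stood the black T-bolt up by hooking its head under the lips at the open end of the rail's slot. I then gripped its handle in the middle, passed the head through the deck hole until the collar sat, and turned the handle a quarter turn.

**Last checks (pictures and depth readings):**

| What | Measured | Expected |
|---|---|---|
| Top of the release bar | 85.5 mm (top camera) | 86 mm when fully down |
| Carriage travel since the start | 83.6 mm | 84 mm |
| Top of the handle | 136 to 139 mm (98th percentile of depth points) | 135 mm when seated |
| Handle angle | −1.8° (top camera), −2.6° (side camera) | about −2°, square to the rail |

- **Housing:** It still stands against the end stop, with about 7 mm of play to the jaw. The next notch, at 96 mm, was blocked by the housing.
- **Other things:** In the last top picture the tin, wrench and brush stand where they were at the start, judged by eye.

**Checks that failed or disagreed:**
- The lower end of the carriage's travel read about 2.5 mm below the notch at 0. I therefore took the 84 mm notch from the free drop of the bar and the hole's position, not from that reading.
- The side-camera check of the bar's height found no points, and the script stopped before the last look at the collar. Seating therefore rests on the handle height, and on the collar's top reading about 55 mm and the contact force rising during insertion.

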